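# Clear the jamb block and hold the hinge halves in line for the pin

## Robot

A 6-joint arm with a two-finger parallel gripper is mounted at the origin on the work surface. World frame = base frame: x ahead of the robot, y to its left, z up, the work surface at z = 0. Lengths are in m, angles in rad, forces in N, time in s.
With the tool pointing down it reaches from about 0.25 to 0.725 m from the base axis. Payload 4 kg.
Tool frame: the origin (TCP) lies midway between the tips of the shut fingers; the grasp point (between the pads) lies 19 mm behind it; z points along the fingers, y is the direction in which the jaws open and shut (so a half turn about z gives the same grasp; the last joint's range is limited). The gripper opens to 85 mm and grips with 20 to 120 N. Pads are 22 mm wide; open, the fingers measure 114 mm over their backs; the gripper's body (76 mm by 85 mm) begins 54 mm behind the grasp point. The pads swing forward as they close: fully open they stand 13 mm farther back than shut.
Start: joints at [-1.234, 0.241, 0.005, 1.335, 0, 1.571], TCP at [0.165, -0.472, 0.203] pointing down, gripper open.
Joint ranges: [-2.72, 2.72], [-1.05, 1.87], [-1.09, 1.28], [-1.99, 2.15], [-1.42, 1.44], [-3.14, 3.14]. Speed limits (rad/s): [2.79, 2.79, 3.14, 3.14, 3.14, 3.14].

## Interface

Orientations are given as a unit quaternion [x, y, z, w].
In Python, from workcell import bot, vision gives the robot as it stands. The module is installed in compiled form; this text tells all that it offers.
- The arm moves only by the tool send_rows, never from a script. Its argument "targets" is a list that holds one entry, the list of rows, each a list of 5 numbers: the shift along the world's x, y, z in cm, then the turn about the world's z in rad, then the finger opening in cm, from 0 to 8.54. A call has 1 to 12 rows; each row is the pose to reach, as a shift and turn from the pose commanded when the call began; what a row does not reach only later rows make up. A row lasts 1/8 s, in which the tool goes at most 62.5 mm and 10.7 degrees, less where a joint would pass 70% of its speed; a pose out of reach is approached as far as the arm can. A call with a gripper value outside its range is refused whole. The fingers move at their own pace and stop on an object; the grip force is fixed at half the most. Time passes only in rows, so rows that repeat a pose let the fingers close. It gives the time, the measured TCP pose, the force and the opening at its end, in the units of the state.
- bot.get_obs(): the state, without advancing time (a new reading comes with each control period).
- vision.camera(name): name is "scene" or "top" or "wrist"; returns the picture (384x512x3 uint8, red, green, blue); there is no depth.
- vision.get_calibration(name): a dict with "vertical_fov" (degrees; the focal length in pixels is half the picture's height over the tangent of half this angle, whatever the lens; pixels are square), "cx", "cy" (the principal point, pixels), "k1" (the pictures are not rectified: a ray, as slopes to the right and down, at radius r is drawn at 1 + k1 r^2 times it, then the intrinsics apply), "rvec" (rotation vector, rad) and "tvec" (3), from world to camera coordinates, as OpenCV has them; the wrist camera has in their place "T_tool_cam" (4x4, takes a point from camera to tool coordinates, whose origin is the TCP and whose axes are the flange's). Camera axes: x right, y down, z forward; pixel columns grow to the right and rows downward; lengths in m; the calibration is good to about 2 mm. A picture is of the moment at which its call begins: read the wrist's pose just before it. get_calibration takes no time and is no camera call.
- bot.job_done(): hands the job in, once; it reports no verdict.
Trained networks look in the newest picture that a camera, given by its name, has taken for a name from the list of things; names that differ only in an ending like _2 or _b are one class to them, and where a whole thing is asked for, a point or a joint stands for the part that bears it (a point fixed in the world has none). Each returns a list of dicts, best first, with "score" (0 to 1); they miss things now and then, are a little off and sometimes report something else, mostly with a low value. They report only what shows in the picture. A call takes as long as a camera call.
- vision.boxes_of(target, camera): "uv" ([column, row] in pixels, amid what is visible of it).
The state is a dict: "clock": time; "joint_pos": joint angles; "joint_vel": joint speeds; "tau": joint torques, N m; "eef_pos": TCP position; "tool_rot": TCP orientation; "ft_force": force on the tool from outside, world axes, zero at the start; "ft_torque": the same for the moment, N m; "grip_width": finger opening in m.
Only numpy, scipy, OpenCV 4.12 (cv2) and the standard library are available. Lean on these libraries where they do the work, as an engineer would, in place of code of your own. Each camera call takes 0.05 s, during which the arm holds its last target.

## Task

We are refitting the counter-flap hinge at the packing table. With the scraper block, wipe the three loose filler chips off the top of the fixed jamb block and set the scraper back down on the table; then pick up the loose hinge half, bring its single knuckle down between the two knuckles of the jamb so that the bores line up for the pin, with its rail lying level and pointing straight away from the jamb, and finish while still holding it there in mid-air, borne by the gripper alone and not resting on or pressing against the jamb. Do not push the chips with the fingers or with the hinge half, and leave everything else on the table where it is.

Things in the scene. Friction and masses are not known exactly. Their poses are not given: they have to be found in the camera images.
- jamb_top (a point): Centre of the top face of the jamb block, a timber block screwed to the table, 80 mm (its x) x 130 mm (its y) and 100 mm high, its flat steel hinge leaf flush with the top. Axes: z up, y along the hinge axis, x from the block towards its knuckles. Nothing stands on the top except the chips; a 12 mm high steel cleat lies on the table along its -x foot. The knuckles stand out beyond its +x edge.
- gap_mid (a point): Point on the hinge axis midway between the jamb's two fixed steel knuckles; 57 mm in +x of point jamb_top and level with the block's top. Same axes as jamb_top (y is the hinge axis). Each fixed knuckle is a tube 22 mm outside, 14 mm bore, 32 mm long, its ends 18 and 50 mm from this point along +y or -y, so the gap is 36 mm wide, open above, below and towards +x; the block's edge lies 17 mm behind the axis.
- leaf_centre (a point): Centre of the loose hinge half: a timber rail 70 mm (x) x 40 mm (y) with a steel leaf on it, 40 mm high in all, lying flat on the table; this point is 20 mm up. About 0.26 kg (0.2 to 0.35). To be gripped across its 40 mm width (along its y). Axes: z up, -x towards its knuckle.
- knuckle_mid (a point): Centre of the loose half's single steel knuckle, on its bore axis: 53 mm in -x and 20 mm above leaf_centre (level with the top of the leaf). Tube along y, 22 mm outside, 14 mm bore, 30 mm long. Same axes as leaf_centre. In the finished position it coincides with gap_mid, with the same axes.
- leaf: The loose hinge half, whole: origin at the centre of the underside of its rail, 20 mm below leaf_centre, same axes.
- jamb: The jamb block, whole: origin at the centre of its underside, on the table, same axes as jamb_top.
- scraper_centre (a point): Centre of the scraper block, 33 mm above its underside: a wooden grip 66 mm (x) x 24 mm (y), from 14 to 66 mm up, on a black plastic foot 76 x 30 x 14 mm; it stands upright on the table. To be gripped across the 24 mm. x is its long side, z up.
- scraper: The scraper block, whole: origin at the centre of its underside, same axes.
- chip0_c (a point): Centre of a loose chip of hard filler, off-white, about 26 x 18 x 12 mm, lying on top of the jamb block, 11 g.
- chip1_c (a point): Centre of a loose chip of hard filler, off-white, about 20 x 20 x 11 mm, lying on top of the jamb block, 11 g.
- chip2_c (a point): Centre of a loose chip of hard filler, off-white, about 24 x 16 x 12 mm, lying on top of the jamb block, 11 g.
- offcut_c (a point): Bystander: centre of a timber offcut 50 x 40 x 35 mm, with no knuckle.
- pin_c (a point): Bystander: middle of an L-shaped steel hinge pin, 10 mm thick, 120 mm long, lying on the table.
- tape_c (a point): Bystander: centre of a roll of brown tape lying flat, 90 mm across, 48 mm high.
- driver_c (a point): Bystander: a point near the middle of a screwdriver 180 mm long lying on the table.
- mug_c (a point): Bystander: centre of a white mug 76 mm across, 90 mm high.
- chip0: The chip of point chip0_c, whole: origin at the centre of its underside.
- chip1: The chip of point chip1_c, whole: origin at the centre of its underside.
- chip2: The chip of point chip2_c, whole: origin at the centre of its underside.

How it is judged:
By the outcome, as a careful person would: the job done as asked, in the order asked, and still so for the second after the job is handed in, while the arm keeps its last pose, push and grip.
It also fails if it takes over 64 s, if anything falls off the work surface, if the arm or the gripper's body presses on something with over 40 N, if the wrist force passes 120 N, or if a joint passes its speed limit or range.

## Working session

There is one attempt and no reset: what is moved stays moved. The work goes in short steps, Python scripts to look and compute and a tool call to move; the robot and the scene stay as the last step left them, time stands still between calls to the robot, and variables do not carry over. Pictures are saved under pics/ and viewed, and the job is handed in when it is done.

Besides the shell and the picture viewer there is one more tool, called after "Call:" as name(argument=value, ...), one argument or row to a line, values as JSON. send_rows: Moves the arm, as the interface text tells. Its arguments: {"type":"object","properties":{"targets":{"type":"array"}},"required":["targets"]}

```bash
mkdir -p pics; ls; cat > h.py <<'E'
import numpy as np, cv2
from workcell import bot, vision
def cal(name):
    c=vision.get_calibration(name); f=192/np.tan(np.radians(c['vertical_fov'])/2)
    return c,f
def Rq(q):
    from scipy.spatial.transform import Rotation as R
    return R.from_quat(q).as_matrix()
def campose(name,obs=None):
    c,f=cal(name)
    if name=='wrist':
        o=obs or bot.get_obs(); T=np.eye(4);T[:3,:3]=Rq(o['tool_rot']);T[:3,3]=o['eef_pos']
        T=T@np.array(c['T_tool_cam']); return c,f,T[:3,:3],T[:3,3]
    R=cv2.Rodrigues(np.array(c['rvec'],float))[0]; t=np.array(c['tvec'],float).ravel()
    return c,f,R.T,-R.T@t
def ray(name,uv,obs=None):
    c,f,R,p=campose(name,obs)
    d=np.array([(uv[0]-c['cx'])/f,(uv[1]-c['cy'])/f]); s=d.copy()
    for _ in range(30): s=d/(1+c['k1']*(s@s))
    return p,R@np.array([s[0],s[1],1.])
def atz(name,uv,z,obs=None):
    p,d=ray(name,uv,obs); return p+d*(z-p[2])/d[2]
def proj(name,P,obs=None):
    c,f,R,p=campose(name,obs); q=(np.atleast_2d(P)-p)@R; s=q[:,:2]/q[:,2:]
    s=s*(1+c['k1']*(s**2).sum(1,keepdims=True)); return s*f+[c['cx'],c['cy']]
def save(im,n): cv2.imwrite('pics/'+n+'.png',cv2.cvtColor(im,cv2.COLOR_RGB2BGR))
E
python3 - <<'E'
from h import *
o=bot.get_obs(); print(o)
for n in ['scene','top','wrist']:
    save(vision.camera(n),n+'0'); print(n,vision.get_calibration(n), campose(n,o)[3])
E
```

```text
pics
{'clock': 0.0, 'joint_pos': array([-1.23401898e+00,  2.41429322e-01,  3.76917921e-03,  1.33519500e+00,
       -3.04248026e-05,  1.57079843e+00]), 'joint_vel': array([-0.00182542, -0.00093893,  0.0002459 ,  0.00071985,  0.00087913,
       -0.00039083]), 'tau': array([ 3.07790770e-04, -3.72316611e+01,  2.52408618e+01,  1.70207553e-02,
       -1.35262089e-04,  9.04985484e-06]), 'eef_pos': array([ 0.16499392, -0.47128676,  0.202422  ]), 'tool_rot': array([ 9.85855747e-01,  1.67592920e-01, -1.87521221e-04, -1.01230018e-03]), 'ft_force': array([ 0.50397586,  0.39019701, -0.19041165]), 'ft_torque': array([0.02000808, 0.02361402, 0.01019758]), 'grip_width': 0.08538373479920365}
scene {'vertical_fov': 56.25257476841988, 'cx': 254.26192061189948, 'cy': 186.0673043933786, 'k1': -0.047344509685752045, 'rvec': array([ 1.80971156,  1.79218996, -0.70597945]), 'tvec': array([-0.10137149, -0.33950664,  1.41267421])} [1.1963189  0.11443215 0.82274888]
top {'vertical_fov': 43.5451753160967, 'cx': 242.0350237160719, 'cy': 185.51386739031483, 'k1': 0.02548068950092907, 'rvec': array([ 2.18270866, -2.15234679,  0.15799723]), 'tvec': array([0.06133756, 0.54175485, 1.13331974])} [0.39667672 0.09325357 1.18980065]
wrist {'vertical_fov': 67.3738649042479, 'cx': 255.1502619506959, 'cy': 187.17527733010058, 'k1': 0.02346238220329796, 'T_tool_cam': array([[-1.57700339e-04, -9.64002313e-01, -2.65893804e-01,
         6.66749322e-02],
       [ 9.99999983e-01, -1.28032929e-04, -1.28909722e-04,
         4.74492696e-04],
       [ 9.02261072e-05, -2.65893820e-01,  9.64002318e-01,
        -1.70752021e-01],
       [ 0.00000000e+00,  0.00000000e+00,  0.00000000e+00,
         1.00000000e+00]])} [ 0.22820126 -0.45003227  0.37317065]
```

View pics/scene0.png

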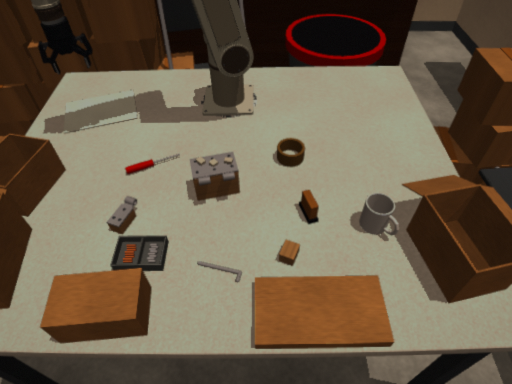

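View pics/top0.png

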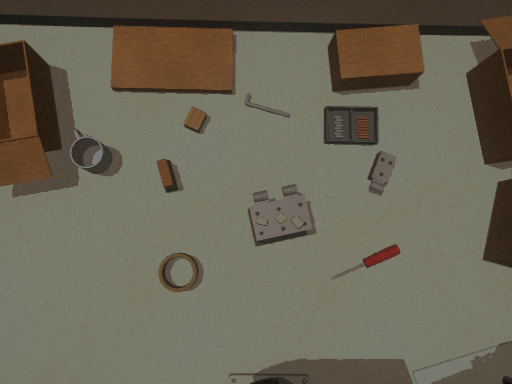

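View pics/wrist0.png

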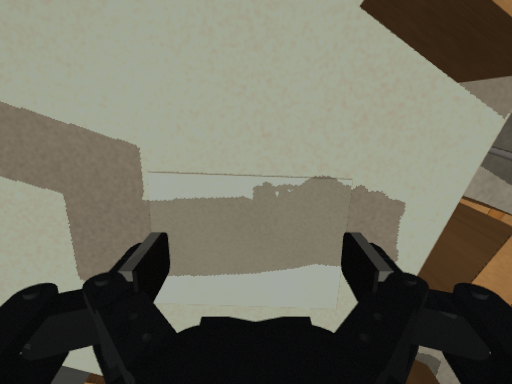

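```bash
python3 - <<'E'
from h import *
Z=dict(jamb_top=.1,gap_mid=.1,leaf_centre=.02,knuckle_mid=.04,scraper_centre=.033,chip0_c=.106,chip1_c=.106,chip2_c=.106,offcut_c=.0175,pin_c=.005,tape_c=.024,driver_c=.01,mug_c=.045)
for n in Z:
  for cam in ['top','scene']:
    r=vision.boxes_of(n,cam)
    print(n,cam,[(np.round(d['uv']).astype(int).tolist(),round(d['score'],2),atz(cam,d['uv'],Z[n])[:2].round(3).tolist()) for d in r[:3]])
E
```

```text
jamb_top top [([283, 212], 0.6, [0.472, -0.023])]
jamb_top scene [([214, 178], 0.94, [0.516, -0.01])]
gap_mid top [([283, 214], 0.88, [0.469, -0.023]), ([300, 223], 0.46, [0.45, -0.063])]
gap_mid scene [([216, 177], 0.63, [0.512, -0.003])]
leaf_centre top [([382, 169], 0.95, [0.589, -0.278])]
leaf_centre scene [([124, 217], 0.88, [0.586, -0.268])]
knuckle_mid top [([380, 172], 0.6, [0.577, -0.267])]
knuckle_mid scene [([125, 218], 0.9, [0.607, -0.255]), ([199, 160], 0.63, [0.378, -0.074])]
scraper_centre top [([299, 220], 0.23, [0.46, -0.069])]
scraper_centre scene [([310, 208], 0.9, [0.573, 0.256])]
chip0_c top [([295, 220], 0.47, [0.454, -0.05])]
chip0_c scene [([215, 176], 0.27, [0.515, -0.006]), ([307, 210], 0.24, [0.635, 0.235])]
chip1_c top [([284, 218], 0.49, [0.46, -0.024])]
chip1_c scene []
chip2_c top [([384, 167], 0.71, [0.58, -0.255]), ([259, 221], 0.52, [0.452, 0.031])]
chip2_c scene [([226, 162], 0.57, [0.458, 0.022])]
offcut_c top [([196, 120], 0.92, [0.706, 0.185])]
offcut_c scene [([287, 252], 0.77, [0.706, 0.185])]
pin_c top [([258, 107], 0.67, [0.744, 0.032])]
pin_c scene [([225, 265], 0.77, [0.733, 0.026])]
tape_c top [([167, 274], 0.82, [0.327, 0.245]), ([380, 172], 0.69, [0.581, -0.272])]
tape_c scene [([291, 155], 0.76, [0.348, 0.22]), ([222, 267], 0.3, [0.751, 0.02])]
driver_c top [([381, 172], 0.67, [0.582, -0.277]), ([379, 255], 0.61, [0.377, -0.268]), ([195, 118], 0.43, [0.714, 0.188])]
driver_c scene [([143, 159], 0.69, [0.341, -0.268])]
mug_c top [([88, 154], 0.81, [0.609, 0.439]), ([295, 220], 0.32, [0.457, -0.059]), ([382, 171], 0.18, [0.58, -0.269])]
mug_c scene [([376, 215], 0.96, [0.609, 0.431])]
```

The top view shows the jamb around (280,220) with its knuckles at (261,197) and (290,190). The leaf is at (382,170) and the scraper at (167,175). I'll zoom in on these for accurate outlines.

```bash
python3 - <<'E'
import cv2
im=cv2.imread('pics/top0.png')
def z(x0,y0,x1,y1,n,s=7):
    c=cv2.resize(im[y0:y1,x0:x1],None,fx=s,fy=s,interpolation=cv2.INTER_CUBIC)
    for x in range(x0 - x0%10+10,x1,10): cv2.line(c,((x-x0)*s,0),((x-x0)*s,6),(0,0,255),1); cv2.putText(c,str(x),((x-x0)*s-10,18),0,.35,(0,0,255))
    for y in range(y0-y0%10+10,y1,10): cv2.line(c,(0,(y-y0)*s),(6,(y-y0)*s),(0,0,255),1); cv2.putText(c,str(y),(8,(y-y0)*s+4),0,.35,(0,0,255))
    cv2.imwrite('pics/'+n+'.png',c)
z(235,175,335,255,'zj',7);z(355,140,410,205,'zl',9);z(145,145,200,205,'zs',9)
E
```

```text
(no output)
```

View pics/zj.png

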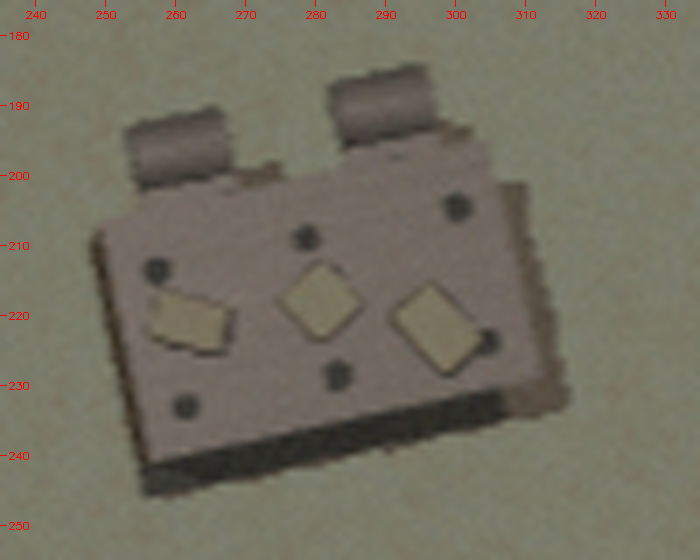

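View pics/zl.png

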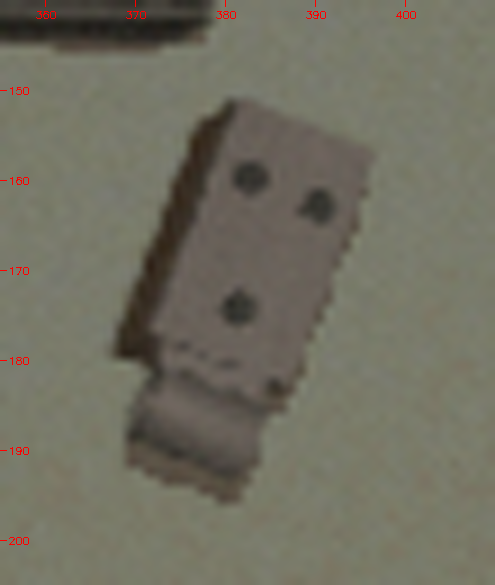

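View pics/zs.png

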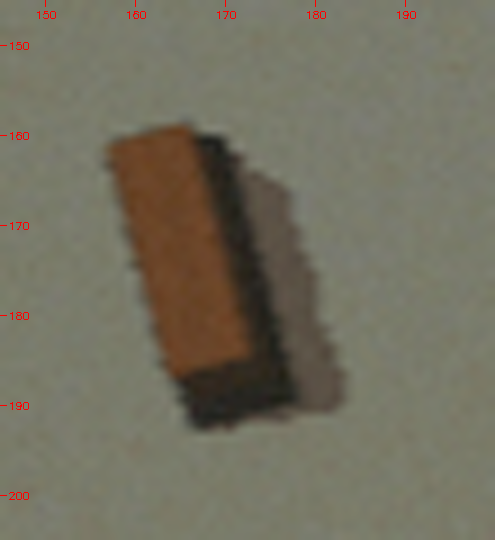

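```bash
python3 - <<'E'
from h import *
h=np.array([.5,.5])*0+[-.45,-.45]
def P(uv,z): return atz('top',np.array(uv)+h,z)[:2]
A={'TL':(249.5,208),'BL':(256,241),'BR':(312,230)}
w={k:P(v,.1) for k,v in A.items()}
print({k:v.round(4) for k,v in w.items()})
y=w['BL']-w['BR'];x=w['TL']-w['BL'];print(np.linalg.norm(x),np.linalg.norm(y),np.degrees(np.arctan2(y[1],y[0]))-90,np.degrees(np.arctan2(x[1],x[0])))
print('centre',(w['TL']+w['BR'])/2)
# knuckles silhouettes: midlines of ends at z~.1
k=[P(p,.104) for p in [(254.5,197.5),(267.5,195.5),(283,191.5),(296.5,188.5)]]
print('kn',np.round(k,4),'mean',np.mean(k,0),[np.linalg.norm(k[0]-k[i]) for i in(1,2,3)], np.degrees(np.arctan2(*(k[0]-k[3])[::-1]))-90)
for n,c in dict(c0=(296.5+.8,221),c1=(280.5,218),c2=(262,221)).items(): print(n,P(c,.111).round(4))
print('screws',[P(c,.1).round(3).tolist() for c in [(257,213.5),(278.5,209),(300.5,204.5),(261.5,233),(283,228.5),(304.5,223.5)]])
# leaf top z=.04
L=[P(p,.04) for p in [(380.8,150.8),(396.5,157),(386.5,185),(371.8,177.5)]]
print('leaf',np.round(L,4),[np.linalg.norm(L[i]-L[i-1]).round(4) for i in range(4)],np.mean(L,0).round(4))
for a,b in((3,0),(2,1)): d=L[b]-L[a];print(np.degrees(np.arctan2(d[1],d[0])))
# scraper top z .066
S=[P(p,.066) for p in [(157,161.5),(166.3,158.5),(173.5,184.5),(164,187)]]
print('scr',np.round(S,4),[np.linalg.norm(S[i]-S[i-1]).round(4) for i in range(4)],np.mean(S,0).round(4))
for a,b in((3,0),(2,1)): d=S[b]-S[a];print(np.degrees(np.arctan2(d[1],d[0])))
E
```

```text
{'TL': array([0.4823, 0.0538]), 'BL': array([0.408 , 0.0383]), 'BR': array([ 0.4344, -0.0884])}
0.07588181448083998 0.1294374134142131 11.783006396434999 11.753098497107302
centre [ 0.45832507 -0.01733319]
kn [[ 0.506   0.0428]
 [ 0.511   0.0133]
 [ 0.5207 -0.022 ]
 [ 0.528  -0.0528]] mean [ 0.51643589 -0.00470645] [np.float64(0.0299557155404559), np.float64(0.06646411481967576), np.float64(0.09814833767739617)] 12.983857131930606
c0 [ 0.4537 -0.0536]
c1 [ 0.4599 -0.0158]
c2 [0.4526 0.0258]
screws [[0.47, 0.037], [0.481, -0.012], [0.492, -0.062], [0.426, 0.026], [0.437, -0.023], [0.449, -0.071]]
leaf [[ 0.6317 -0.2679]
 [ 0.617  -0.306 ]
 [ 0.5477 -0.2798]
 [ 0.5655 -0.2445]] [np.float64(0.0703), np.float64(0.0408), np.float64(0.074), np.float64(0.0396)] [ 0.5905 -0.2745]
-19.429610424798238
-20.653524324437587
scr [[0.5918 0.2721]
 [0.5993 0.2505]
 [0.5377 0.2317]
 [0.5314 0.2537]] [np.float64(0.0631), np.float64(0.0229), np.float64(0.0645), np.float64(0.0229)] [0.565 0.252]
16.96070094119457
16.960467345313834
```

Both the top-view outlines and the stated sizes agree:

| Item | Position (x, y) | Yaw |
|---|---|---|
| Jamb | (0.459, -0.017) | about 12° |
| Leaf | (0.590, -0.274) | about -20° |
| Scraper | (0.565, 0.252) | 17° |

Next I go above the scraper.

Call:
send_rows(
  targets=[
    [[3.3, 6.0, 0.5, 0, 8.5], [6.6, 12.0, 1, 0, 8.5], [10, 18, 1, 0, 8.5], [13.3, 24, 1, 0, 8.5], [16.6, 30, 1, 0, 8.5], [20, 36.1, 1, 0, 8.5], [23.3, 42.1, 1, 0, 8.5], [26.6, 48.2, 1, -0.04, 8.5], [30, 54.2, 0, -0.04, 8.5], [33.3, 60.2, -1, -0.04, 8.5], [36.6, 66.2, -2, -0.04, 8.5], [40, 72.3, -3, -0.04, 8.5]],
  ],
)

```text
clock: 2.95
eef_pos: [0.5309, 0.176, 0.184]
tool_rot: [0.988, 0.157, -0.0, -0.004]
ft_force: [-0.1, -0.2, 0.9]
grip_width: 0.085
```

Call:
send_rows(
  targets=[
    [[0, 0, 0, 0, 8.5], [0, 0, 0, 0, 8.5]],
  ],
)

```text
clock: 3.2
eef_pos: [0.5296, 0.1731, 0.1836]
tool_rot: [0.988, 0.156, -0.001, -0.004]
ft_force: [0.8, -0.6, 0.0]
grip_width: 0.0849
```

```bash
python3 - <<'E'
from h import *
o=bot.get_obs();print(o['clock'],o['eef_pos'],o['tool_rot'],o['joint_vel'].round(3))
im=vision.camera('wrist');save(im,'w1')
np.save('o1.npy',o,allow_pickle=True)
E
```

```text
3.2 [0.52960577 0.17308648 0.18361729] [ 0.98782453  0.15552378 -0.00143467 -0.00360406] [-0.022 -0.034 -0.014  0.001  0.002 -0.   ]
```

View pics/w1.png

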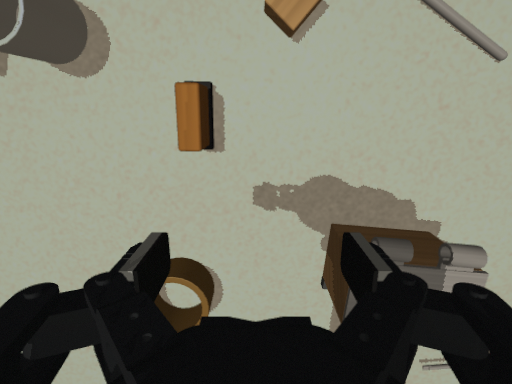

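The wrist view shows the scraper at (190,115), with its top face running from about (176,82) to (202,150). It is aligned with the jaws.

```bash
python3 - <<'E'
from h import *
o=np.load('o1.npy',allow_pickle=True).item()
S=[atz('wrist',p,.066,o)[:2] for p in [(175.5,83),(199,82),(201.5,150),(179.5,151)]]
print(np.round(S,4),np.mean(S,0))
for a,b in((3,0),(2,1)): d=S[b]-S[a];print(np.degrees(np.arctan2(d[1],d[0])),np.linalg.norm(d))
print(np.degrees(2*np.arctan2(o['tool_rot'][1],o['tool_rot'][0])))
E
```

```text
[[0.5907 0.2721]
 [0.5985 0.2513]
 [0.5372 0.2326]
 [0.5294 0.2533]] [0.56396358 0.25230132]
17.051074222028735 0.0641285642441727
17.012220333343127 0.06402130269902191
17.894485668129537
```

Call:
send_rows(
  targets=[
    [[1.8, 4, 0, -0.016, 8.5], [3.5, 7.9, -2, -0.016, 8.5], [3.5, 7.9, -7, -0.016, 8.5], [3.5, 7.9, -11, -0.016, 8.5], [3.5, 7.9, -14, -0.016, 8.5], [3.5, 7.9, -15.9, -0.016, 8.5], [3.5, 7.9, -15.9, -0.016, 8.5], [3.5, 7.9, -15.9, -0.016, 8.5]],
  ],
)

```text
clock: 4.25
eef_pos: [0.5763, 0.2219, 0.0264]
tool_rot: [0.985, 0.174, -0.003, -0.017]
ft_force: [-0.4, 0.6, 0.4]
grip_width: 0.0849
```

```bash
python3 - <<'E'
from h import *
o=bot.get_obs();print(o['clock'],o['eef_pos'],o['tool_rot'],o['ft_force'],o['joint_vel'].round(3))
im=vision.camera('wrist');save(im,'w2')
E
```

```text
4.25 [0.57628958 0.22186305 0.02644638] [ 0.98454172  0.17434959 -0.00260062 -0.01652421] [-0.35570748  0.55336653  0.42239749] [ 0.007  0.003  0.008 -0.001  0.003 -0.   ]
```

View pics/w2.png

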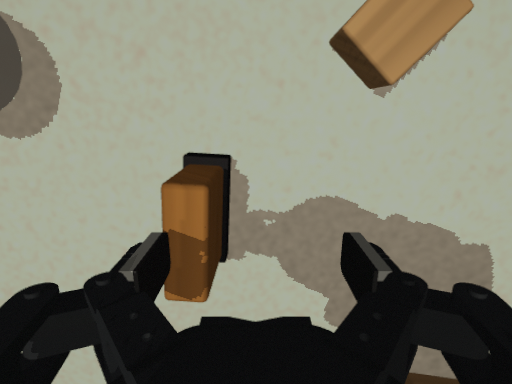

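```bash
python3 - <<'E'
from h import *
o=bot.get_obs();print(o['joint_pos'],o['tau'],Rq(o['tool_rot']),o['ft_torque'])
E
```

```text
[0.34984181 0.59237386 0.06283115 1.04044836 0.03350646 3.14059711] [-4.59263788e-02 -5.03275752e+01  2.24060261e+01  1.03028127e-02
  1.05493446e-01  4.06724450e-05] [[ 9.39085121e-01  3.43517229e-01 -1.07261072e-02]
 [ 3.43683623e-01 -9.38548723e-01  3.17468325e-02]
 [ 8.38609710e-04 -3.34993654e-02 -9.99438387e-01]] [0.00530765 0.01024886 0.03237524]
```

Joint 6 had run to its +3.14 limit, so the tool never reached the target. Nothing was touched. I'll lift and make the equivalent half turn, which brings joint 6 near 0.

Call:
send_rows(
  targets=[
    [[0, 0, 5, 0, 8.5], [0, 0, 10, 0.1, 8.5], [0, 0, 13, 0.28, 8.5], [0, 0, 14, 0.46, 8.5], [0, 0, 14, 0.64, 8.5], [0, 0, 14, 0.82, 8.5], [0, 0, 14, 1.0, 8.5], [0, 0, 14, 1.18, 8.5], [0, 0, 14, 1.36, 8.5], [0, 0, 14, 1.54, 8.5], [0, 0, 14, 1.72, 8.5], [0, 0, 14, 1.9, 8.5]],
  ],
)

```text
clock: 5.8
eef_pos: [0.576, 0.2226, 0.166]
tool_rot: [0.428, 0.904, -0.015, -0.006]
ft_force: [-0.6, 0.4, 0.4]
grip_width: 0.0851
```

Call:
send_rows(
  targets=[
    [[0, 0, 0, 0.18, 8.5], [0, 0, 0, 0.36, 8.5], [0, 0, 0, 0.54, 8.5], [0, 0, 0, 0.72, 8.5], [0, 0, 0, 0.9, 8.5], [0, 0, 0, 1.08, 8.5], [0, 0, 0, 1.18, 8.5], [0, 0, 0, 1.18, 8.5]],
  ],
)

```text
clock: 6.8
eef_pos: [0.5759, 0.2226, 0.166]
tool_rot: [-0.144, 0.989, -0.017, 0.003]
ft_force: [-0.5, 0.1, 0.3]
grip_width: 0.085
```

```bash
python3 - <<'E'
from h import *
o=bot.get_obs();print(o['clock'],o['eef_pos'],o['tool_rot'],o['joint_pos'].round(3),o['joint_vel'].round(3),np.degrees(2*np.arctan2(o['tool_rot'][1],o['tool_rot'][0])))
im=vision.camera('wrist');save(im,'w3');np.save('o3.npy',o,allow_pickle=True)
E
```

```text
6.8 [0.57593646 0.22263827 0.1659702 ] [-0.14394734  0.98944183 -0.01652248  0.0033232 ] [ 0.387  0.494  0.278  1.356 -0.034  0.098] [0.    0.008 0.004 0.001 0.    0.027] 196.5550208209636
```

View pics/w3.png

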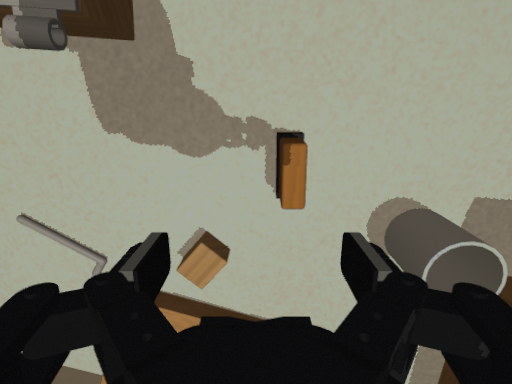

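The clamped move left the commanded pose with a 1.9° tilt about tool x, and a z-turn alone can't remove that. The opposite joint-6 limit should produce the opposite tilt, so I'll use it to cancel this one, high above the table. First I turn to that limit.

Call:
send_rows(
  targets=[
    [[0, 0, 0, 0.18, 8.5], [0, 0, 0, 0.36, 8.5], [0, 0, 0, 0.54, 8.5], [0, 0, 0, 0.72, 8.5], [0, 0, 0, 0.9, 8.5], [0, 0, 0, 1.08, 8.5], [0, 0, 0, 1.26, 8.5], [0, 0, 0, 1.44, 8.5], [0, 0, 0, 1.62, 8.5], [0, 0, 0, 1.8, 8.5], [0, 0, 0, 1.98, 8.5], [0, 0, 0, 2.16, 8.5]],
  ],
)

```text
clock: 8.35
eef_pos: [0.576, 0.2227, 0.1655]
tool_rot: [0.941, -0.337, 0.005, -0.016]
ft_force: [-0.1, -0.4, 0.2]
grip_width: 0.0848
```

Call:
send_rows(
  targets=[
    [[0, 0, 0, 0.18, 8.5], [0, 0, 0, 0.36, 8.5], [0, 0, 0, 0.54, 8.5], [0, 0, 0, 0.72, 8.5], [0, 0, 0, 0.9, 8.5], [0, 0, 0, 1.06, 8.5], [2.2, -5.6, 0, 1.07, 8.5], [2.2, -5.6, 0, 1.07, 8.5]],
  ],
)

```text
clock: 9.35
eef_pos: [0.5881, 0.197, 0.1653]
tool_rot: [0.987, 0.158, -0.001, -0.003]
ft_force: [-0.0, 0.2, 0.5]
grip_width: 0.0853
```

```bash
cat > st.py <<'E'
from h import *
o=bot.get_obs();R=Rq(o['tool_rot']);print(o['clock'],o['eef_pos'].round(4),o['joint_pos'].round(4),'vel',abs(o['joint_vel']).max().round(3),'yaw',np.degrees(np.arctan2(R[1,0],R[0,0])).round(2),'tiltrow',R[2].round(4),'F',o['ft_force'].round(2),'w',o['grip_width'].round(4))
E
python3 st.py
```

```text
Traceback (most recent call last):
  File "st.py", line 2, in <module>
    o=bot.get_obs();R=Rq(o['tool_rot']);print(o['clock'],o['eef_pos'].round(4),o['joint_pos'].round(4),'vel',abs(o['joint_vel']).max().round(3),'yaw',np.degrees(np.arctan2(R[1,0],R[0,0])).round(2),'tiltrow',R[2].round(4),'F',o['ft_force'].round(2),'w',o['grip_width'].round(4))
                                                                                                                                                                                                                                                            ^^^^^^^^^^^^^^^^^^^^^
AttributeError: 'float' object has no attribute 'round'
```

```bash
sed -i "s/o\['grip_width'\].round(4)/round(o['grip_width'],4)/" st.py; python3 st.py
```

```text
9.35 [0.5881 0.197  0.1653] [ 0.3196  0.5002  0.286   1.3578  0.0066 -3.1394] vel 0.022 yaw 18.19 tiltrow [-0.0012 -0.0066 -1.    ] F [-0.02  0.22  0.49] w 0.0853
```

Only 0.0066 rad of tilt remains. One more small nudge past the limit should clear it, then I turn back half a turn.

Call:
send_rows(
  targets=[
    [[0.4, -1.1, 0, 0, 8.5], [0.4, -1.1, 0, 0, 8.5], [0.4, -1.1, 0, 0, 8.5]],
  ],
)

```text
clock: 9.72
eef_pos: [0.5899, 0.192, 0.1652]
tool_rot: [0.988, 0.155, -0.001, -0.001]
ft_force: [-0.5, -0.3, 0.1]
grip_width: 0.0851
```

```bash
python3 st.py
```

```text
9.725 [0.5899 0.192  0.1652] [ 3.1300e-01  5.0090e-01  2.8680e-01  1.3582e+00  2.9000e-03 -3.1404e+00] vel 0.003 yaw 17.87 tiltrow [-0.0015 -0.0029 -1.    ] F [-0.5  -0.26  0.14] w 0.0851
```

Call:
send_rows(
  targets=[
    [[0, 0, 0, -0.18, 8.5], [0, 0, 0, -0.36, 8.5], [0, 0, 0, -0.54, 8.5], [0, 0, 0, -0.72, 8.5], [-0.5, 1.2, 0, -0.9, 8.5], [-1, 2.4, 0, -1.08, 8.5], [-1.5, 3.6, 0, -1.26, 8.5], [-2, 4.8, 0, -1.44, 8.5], [-2.5, 6, 0, -1.62, 8.5], [-2.5, 6, 0, -1.8, 8.5], [-2.5, 6, 0, -1.98, 8.5], [-2.5, 6, 0, -2.16, 8.5]],
  ],
)

```text
clock: 11.22
eef_pos: [0.5648, 0.2522, 0.1651]
tool_rot: [-0.6, 0.8, -0.001, 0.001]
ft_force: [0.5, 0.8, -0.1]
grip_width: 0.0847
```

Call:
send_rows(
  targets=[
    [[0, 0, 0, -0.18, 8.5], [0, 0, 0, -0.36, 8.5], [0, 0, 0, -0.54, 8.5], [0, 0, 0, -0.72, 8.5], [0, 0, 0, -0.9, 8.5], [0, 0, -3, -0.995, 8.5], [0, 0, -3, -0.995, 8.5]],
  ],
)

```text
clock: 12.1
eef_pos: [0.563, 0.2511, 0.1327]
tool_rot: [-0.149, 0.989, -0.002, -0.002]
ft_force: [-0.0, -0.4, -0.8]
grip_width: 0.0849
```

```bash
python3 st.py; python3 - <<'E'
from h import *
o=bot.get_obs();im=vision.camera('wrist');save(im,'w4');np.save('o4.npy',o,allow_pickle=True)
E
```

```text
12.1 [0.563  0.2511 0.1327] [ 0.421   0.5113  0.2184  1.2823 -0.0027  0.1212] vel 0.052 yaw -162.82 tiltrow [ 0.0041 -0.0033 -1.    ] F [-0.02 -0.44 -0.75] w 0.0849
```

View pics/w4.png

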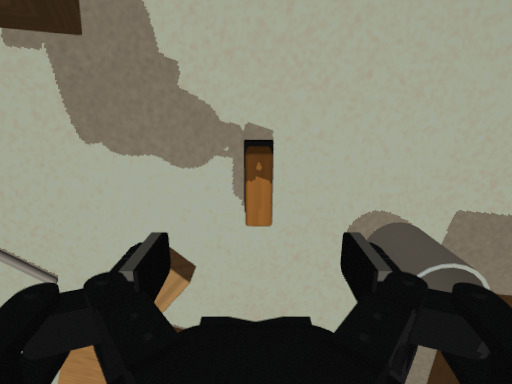

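The scraper is centred between the jaws at column 259, and its top spans rows 150–226.

```bash
python3 - <<'E'
from h import *
o=np.load('o4.npy',allow_pickle=True).item()
for z,P in((.066,[(246.5,226),(272,225),(272,150),(247,150)]),):
  S=[atz('wrist',p,z,o)[:2] for p in P]; print(np.round(S,4),np.mean(S,0))
E
```

```text
[[0.5971 0.2529]
 [0.5895 0.2742]
 [0.5261 0.2536]
 [0.5322 0.2338]] [0.56124787 0.25362833]
```

Call:
send_rows(
  targets=[
    [[0, 0.1, -4, 0, 8.5], [0, 0.1, -7, 0, 8.5], [0, 0.1, -9.5, 0, 8.5], [0, 0.1, -10.9, 0, 8.5], [0, 0.1, -10.9, 0, 8.5], [0, 0.1, -10.9, 0, 4], [0, 0.1, -10.9, 0, 1.5], [0, 0.1, -10.9, 0, 1.5], [0, 0.1, -10.9, 0, 1.5], [0, 0.1, -10.9, 0, 1.5]],
  ],
)

```text
clock: 13.4
eef_pos: [0.5657, 0.2532, 0.027]
tool_rot: [-0.149, 0.989, -0.001, 0.002]
ft_force: [-0.0, 1.2, 3.9]
grip_width: 0.0224
```

```bash
python3 st.py
```

```text
13.4 [0.5657 0.2532 0.027 ] [ 0.4222  0.5937  0.0676  1.0417 -0.0024  0.1238] vel 0.002 yaw -162.9 tiltrow [-0.0033 -0.002  -1.    ] F [-0.02  1.22  3.93] w 0.0224
```

The grip is good: width 22.4 mm, with the underside on the table at TCP z = 0.027. Next I lift it and carry it to just beyond the -y end of the jamb top. From there I'll sweep towards +y, with the 76 mm side of the foot across the 80 mm top.

Call:
send_rows(
  targets=[
    [[0, 0, 5, 0, 1.5], [0, 0, 10, 0, 1.5], [0, 0, 14, 0, 1.5], [-1.3, -5, 15, -0.086, 1.5], [-2.6, -10, 15, -0.086, 1.5], [-3.9, -15, 15, -0.086, 1.5], [-5.2, -20, 15, -0.086, 1.5], [-6.5, -25, 15, -0.086, 1.5], [-7.8, -30, 15, -0.086, 1.5], [-8.9, -34.4, 15, -0.086, 1.5], [-8.9, -34.4, 15, -0.086, 1.5], [-8.9, -34.4, 15, -0.086, 1.5]],
  ],
)

```text
clock: 14.9
eef_pos: [0.4758, -0.0912, 0.1757]
tool_rot: [-0.106, 0.994, -0.001, 0.001]
ft_force: [-0.7, 0.1, -1.3]
grip_width: 0.0223
```

```bash
python3 st.py;  python3 - <<'E'
from h import *
o=bot.get_obs();im=vision.camera('wrist');save(im,'w5');np.save('o5.npy',o,allow_pickle=True)
im=vision.camera('top')[150:280,190:360];save(cv2.resize(im,None,fx=4.5,fy=4.5,interpolation=cv2.INTER_CUBIC),'t5')
E
```

```text
14.9 [ 0.4758 -0.0912  0.1757] [-0.1883  0.2229 -0.0908  1.2555 -0.0015 -0.3999] vel 0.028 yaw -167.88 tiltrow [-8.e-04 -2.e-03 -1.e+00] F [-0.7   0.13 -1.26] w 0.0223
```

View pics/w5.png

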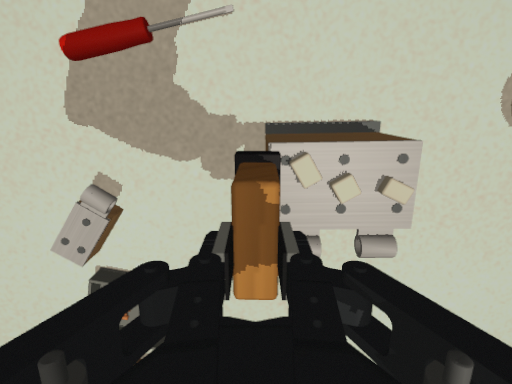

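View pics/t5.png

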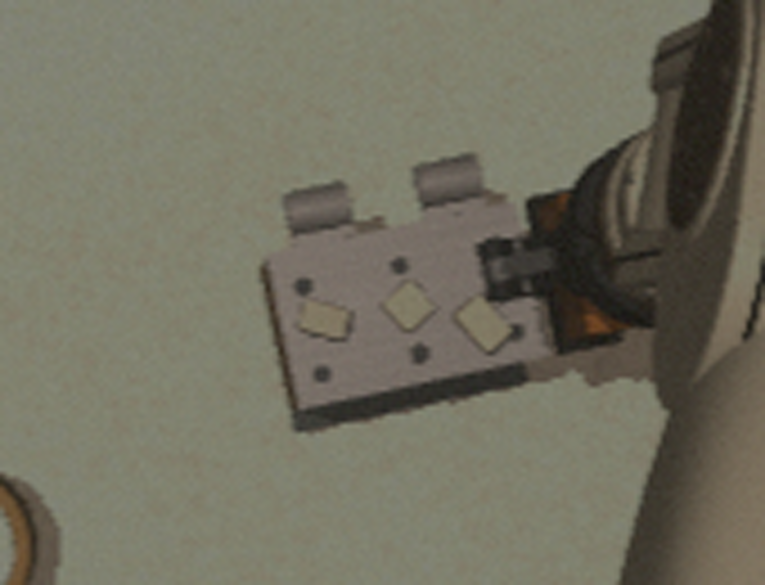

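The wrist view shows the jamb top with corner (421,141) at -x/+y and (411,228) at +x/+y. The chips are at (305,170), (345,188) and (397,191), and the scraper is beyond the -y end. I'll refine the jamb pose from this.

```bash
python3 - <<'E'
from h import *
o=np.load('o5.npy',allow_pickle=True).item()
P={k:atz('wrist',v,.1,o)[:2] for k,v in dict(L=(280,141),BR=(421,141),TR=(411.5,228),TL=(300,228)).items()}
for k in P: print(k,P[k].round(4))
y=P['BR']-P['L'];print('yaw',np.degrees(np.arctan2(y[1],y[0]))-90, 'other', np.degrees(np.arctan2(*(P['TR']-P['TL'])[::-1]))-90,np.linalg.norm(P['TR']-P['BR']))
a=np.radians(12.1);X=np.array([np.cos(a),np.sin(a)]);Y=np.array([-X[1],X[0]])
print('centre',(P['BR']+P['TR'])/2-.065*Y)
C=(P['BR']+P['TR'])/2-.065*Y
for c in [(305,170),(345,188),(397,191)]:
  d=atz('wrist',c,.111,o)[:2]-C;print(d@X,d@Y)
for n,c in dict(nearleft=(285,160),scr=(345,160),).items():pass
S=[(290,160),(345,159),(403,158),(286,209),(341,209),(397,208)]
print([((atz('wrist',c,.1,o)[:2]-C)@np.c_[X,Y]).round(4).tolist() for c in S])
# chip corner nearest scraper
print([((atz('wrist',c,.1,o)[:2]-C)@np.c_[X,Y]).round(4).tolist() for c in [(289,162),(310,188)]])
print('scraper bottom edge', proj('wrist',np.r_[C-.065*Y-.04*X,.1],o),proj('wrist',np.r_[C-.065*Y+.04*X,.1],o))
E
```

```text
L [ 0.4319 -0.0797]
BR [0.4073 0.0363]
TR [0.484  0.0565]
TL [ 0.5058 -0.0431]
yaw 11.986976765696113 other 12.301229667928496 0.0793437763232114
centre [ 0.45930261 -0.01715974]
-0.01709996619177089 -0.034975493915946565
-0.0015330511712438523 -0.00044767240197056873
0.0010688709187793512 0.04349296035263106
[[-0.0235, -0.0464], [-0.0244, 0.0009], [-0.0252, 0.0502], [0.0214, -0.0486], [0.0213, 0.0011], [0.0202, 0.0512]]
[[-0.0218, -0.0472], [0.0016, -0.0279]]
scraper bottom edge [[268.76250715 140.83950198]] [[267.63827657 227.95930198]]
```

Call:
send_rows(
  targets=[
    [[0, 0, -2.5, 0, 1.5], [0, 0, -4, 0, 1.5], [0, 0, -4.7, 0, 1.5], [0, 0, -4.7, 0, 1.5], [-0.21, 0.98, -4.7, 0, 1.5], [-0.42, 1.96, -4.7, 0, 1.5], [-0.63, 2.93, -4.7, 0, 1.5], [-0.84, 3.91, -4.7, 0, 1.5], [-1.05, 4.89, -4.7, 0, 1.5], [-1.26, 5.87, -4.7, 0, 1.5]],
  ],
)

```text
clock: 16.25
eef_pos: [0.4634, -0.032, 0.1292]
tool_rot: [-0.106, 0.994, -0.001, 0.001]
ft_force: [-0.4, 0.1, -1.0]
grip_width: 0.0225
```

```bash
python3 st.py;  python3 - <<'E'
from h import *
im=vision.camera('wrist');save(im,'w6')
E
```

```text
16.25 [ 0.4634 -0.032   0.1292] [-0.0673  0.2173 -0.2252  1.126  -0.0023 -0.2796] vel 0.164 yaw -167.83 tiltrow [-0.0016 -0.0028 -1.    ] F [-0.38  0.15 -1.01] w 0.0225
```

View pics/w6.png

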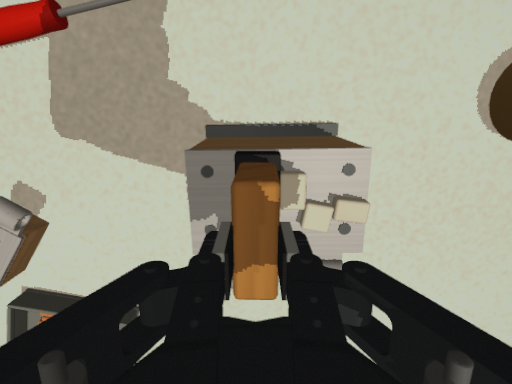

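The chips are moving ahead of the foot at (293,188), (317,215) and (350,208), so I continue.

Call:
send_rows(
  targets=[
    [[-0.17, 0.78, 0, 0, 1.5], [-0.34, 1.56, 0, 0, 1.5], [-0.5, 2.35, 0, 0, 1.5], [-0.67, 3.13, 0, 0, 1.5], [-0.84, 3.9, 0, 0, 1.5], [-1.0, 4.7, 0, 0, 1.5], [-1.13, 5.28, 0, 0, 1.5], [-1.26, 5.87, 0, 0, 1.5]],
  ],
)

```text
clock: 17.3
eef_pos: [0.4509, 0.0264, 0.1291]
tool_rot: [-0.106, 0.994, -0.001, 0.001]
ft_force: [-0.6, 0.0, -1.4]
grip_width: 0.0229
```

```bash
python3 st.py;  python3 - <<'E'
from h import *
im=vision.camera('wrist');save(im,'w7')
E
```

```text
17.3 [0.4509 0.0264 0.1291] [ 0.0604  0.1932 -0.256   1.1195 -0.0025 -0.1518] vel 0.105 yaw -167.84 tiltrow [-0.0016 -0.0028 -1.    ] F [-0.6   0.03 -1.35] w 0.0229
```

View pics/w7.png

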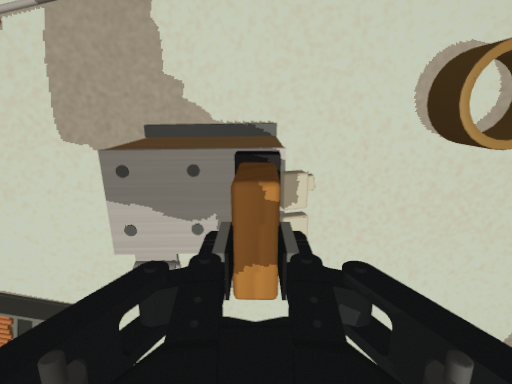

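The chips are at the +y edge (294,190). I'll push them fully over.

Call:
send_rows(
  targets=[
    [[-0.1, 0.49, 0, 0, 1.5], [-0.2, 0.98, 0, 0, 1.5], [-0.31, 1.47, 0, 0, 1.5], [-0.42, 1.96, 0, 0, 1.5], [-0.52, 2.44, 0, 0, 1.5], [-0.63, 2.93, 0, 0, 1.5], [-0.73, 3.42, 0, 0, 1.5], [-0.84, 3.91, 0, 0, 1.5], [-0.94, 4.4, 0, 0, 1.5], [-0.94, 4.4, 3, 0, 1.5], [-0.94, 4.4, 8, 0, 1.5]],
  ],
)

```text
clock: 18.73
eef_pos: [0.4398, 0.07, 0.2083]
tool_rot: [-0.106, 0.994, -0.001, -0.002]
ft_force: [0.7, -0.3, -1.1]
grip_width: 0.0221
```

```bash
python3 st.py;  python3 - <<'E'
from h import *
im=vision.camera('wrist');save(im,'w8')
im=vision.camera('scene');save(im,'s8')
E
```

```text
18.725 [0.4398 0.07   0.2083] [ 0.1599  0.133  -0.1153  1.3257 -0.0026 -0.0525] vel 1.034 yaw -167.83 tiltrow [ 0.0033 -0.0025 -1.    ] F [ 0.67 -0.31 -1.11] w 0.0221
```

View pics/w8.png

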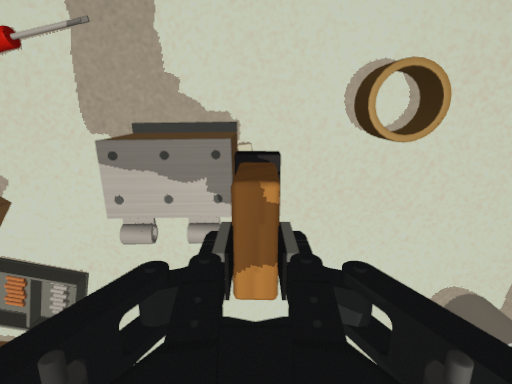

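View pics/s8.png

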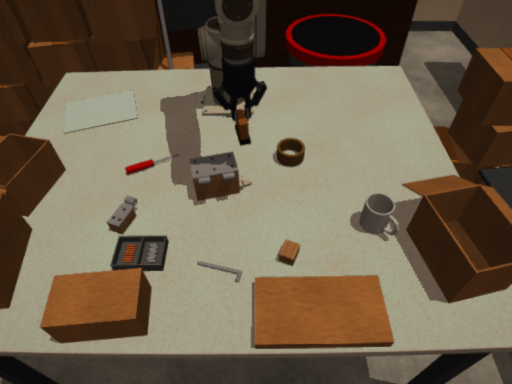

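The jamb top is clear and the chips lie on the table at its +y foot. Next I put the scraper back where it stood.

Call:
send_rows(
  targets=[
    [[3.1, 4.6, 0, 0.04, 1.5], [6.2, 9.2, 0, 0.086, 1.5], [9.3, 13.8, 0, 0.086, 1.5], [12.5, 18.3, 0, 0.086, 1.5], [12.5, 18.3, -5, 0.086, 1.5], [12.5, 18.3, -10, 0.086, 1.5], [12.5, 18.3, -14, 0.086, 1.5], [12.5, 18.3, -16.5, 0.086, 1.5], [12.5, 18.3, -17.6, 0.086, 1.5], [12.5, 18.3, -18.1, 0.086, 1.5], [12.5, 18.3, -18.1, 0.086, 1.5]],
  ],
)

```text
clock: 20.2
eef_pos: [0.5671, 0.2533, 0.0288]
tool_rot: [-0.149, 0.989, -0.001, 0.002]
ft_force: [-0.4, 0.5, -1.7]
grip_width: 0.022
```

```bash
python3 st.py
```

```text
20.2 [0.5671 0.2533 0.0288] [ 0.4217  0.5948  0.0746  1.0481 -0.0029  0.1235] vel 0.013 yaw -162.91 tiltrow [-0.0028 -0.0026 -1.    ] F [-0.4   0.5  -1.65] w 0.022
```

Call:
send_rows(
  targets=[
    [[0, 0, -0.15, 0, 1.5], [0, 0, -0.15, 0, 1.5], [0, 0, -0.15, 0, 3.5], [0, 0, -0.15, 0, 6.5], [0, 0, -0.15, 0, 8.5], [0, 0, -0.15, 0, 8.5], [0, 0, -0.15, 0, 8.5], [0, 0, 3, 0, 8.5], [0, 0, 8, 0, 8.5], [0, 0, 14, 0, 8.5], [0, 0, 17, 0, 8.5]],
  ],
)

```text
clock: 21.58
eef_pos: [0.5679, 0.2537, 0.2024]
tool_rot: [-0.149, 0.989, -0.0, 0.004]
ft_force: [1.2, -0.2, 0.2]
grip_width: 0.0852
```

```bash
python3 st.py;  python3 - <<'E'
from h import *
im=vision.camera('wrist');save(im,'w9')
E
```

```text
21.575 [0.5679 0.2537 0.2024] [ 0.4216  0.4843  0.3565  1.4358 -0.0029  0.1234] vel 0.551 yaw -162.92 tiltrow [-0.0074 -0.002  -1.    ] F [ 1.15 -0.2   0.2 ] w 0.0852
```

View pics/w9.png

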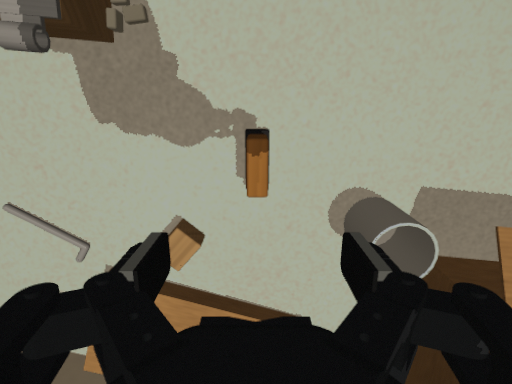

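The scraper is standing on its own at (257,165). Next is the leaf.

Call:
send_rows(
  targets=[
    [[0.2, -5, 0, -0.1, 8.5], [0.4, -10.5, 0, -0.25, 8.5], [0.6, -16, 0, -0.4, 8.5], [0.8, -22, 0, -0.55, 8.5], [1.0, -28, 0, -0.647, 8.5], [1.3, -34, 0, -0.647, 8.5], [1.6, -40, 0, -0.647, 8.5], [1.9, -46, -1, -0.647, 8.5], [2.2, -52.8, -3, -0.647, 8.5], [2.2, -52.8, -5, -0.647, 8.5], [2.2, -52.8, -5, -0.647, 8.5], [2.2, -52.8, -5, -0.647, 8.5]],
  ],
)

```text
clock: 23.12
eef_pos: [0.5887, -0.2742, 0.1486]
tool_rot: [0.173, 0.985, -0.001, 0.001]
ft_force: [-1.0, -0.6, 0.3]
grip_width: 0.0847
```

```bash
python3 st.py;  python3 - <<'E'
from h import *
o=bot.get_obs();im=vision.camera('wrist');save(im,'w10');np.save('o10.npy',o,allow_pickle=True)
E
```

```text
23.125 [ 0.5887 -0.2742  0.1486] [-0.4347  0.566   0.3512  1.3542 -0.0023 -0.0868] vel 0.02 yaw 160.07 tiltrow [-0.0016 -0.0025 -1.    ] F [-1.04 -0.65  0.27] w 0.0847
```

View pics/w10.png

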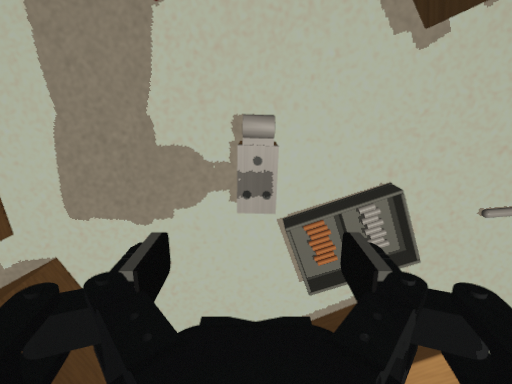

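The leaf sits centred at (257,178), its knuckle at (258,126). The parts tray's corner is at (283,215), so I'll go down with the fingers only partly open. First I measure.

```bash
python3 - <<'E'
from h import *
im=cv2.imread('pics/w10.png')[100:225,215:300];cv2.imwrite('pics/z10.png',cv2.resize(im,None,fx=4.8,fy=4.8,interpolation=cv2.INTER_CUBIC))
o=np.load('o10.npy',allow_pickle=True).item()
L=[atz('wrist',p,.04,o)[:2] for p in [(239,144),(276.5,144),(276.5,213.5),(237,213.5)]]
print(np.round(L,4),np.mean(L,0),[np.linalg.norm(L[i]-L[i-1]).round(4) for i in range(4)])
for a,b in((0,3),(1,2)): d=L[b]-L[a];print(np.degrees(np.arctan2(d[1],d[0])))
E
```

```text
[[ 0.5516 -0.2784]
 [ 0.564  -0.2444]
 [ 0.6317 -0.2674]
 [ 0.6178 -0.3058]] [ 0.59128025 -0.27397228] [np.float64(0.0716), np.float64(0.0362), np.float64(0.0715), np.float64(0.0408)]
-22.46708784038406
-18.794672444662844
```

View pics/z10.png

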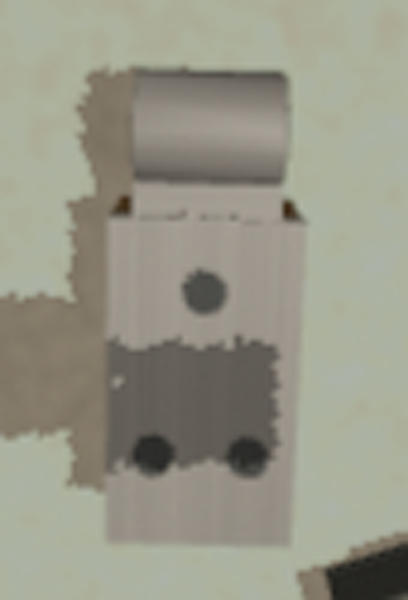

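```bash
python3 - <<'E'
from h import *
o=np.load('o10.npy',allow_pickle=True).item()
L=[atz('wrist',p,.04,o)[:2] for p in [(237.2,146),(278.7,145.5),(275.9,213),(237,213)]]
print(np.round(L,4),np.mean(L,0),[np.linalg.norm(L[i]-L[i-1]).round(4) for i in range(4)])
for a,b in((0,3),(1,2)): d=L[b]-L[a];print(np.degrees(np.arctan2(d[1],d[0])))
d=L[1]-L[0];print('front',np.degrees(np.arctan2(d[1],d[0]))-90);d=L[2]-L[3];print(np.degrees(np.arctan2(d[1],d[0]))-90)
k=[atz('wrist',p,.046,o)[:2] for p in [(242.7,128),(275.2,128)]];K=np.mean(k,0);print('kn',np.round(k,4),K,np.linalg.norm(k[0]-k[1]))
d=k[1]-k[0];print(np.degrees(np.arctan2(d[1],d[0]))-90)
m=np.mean(L,0);d=m-K;print(np.linalg.norm(d),np.degrees(np.arctan2(d[1],d[0])))
E
```

```text
[[ 0.5528 -0.2807]
 [ 0.5661 -0.2428]
 [ 0.631  -0.2678]
 [ 0.6173 -0.3056]] [ 0.59179428 -0.27422164] [np.float64(0.0691), np.float64(0.0401), np.float64(0.0695), np.float64(0.0402)]
-21.081882704085235
-21.057161642490115
front -19.247446844434336
-19.90810999427474
kn [[ 0.5384 -0.2693]
 [ 0.5487 -0.2409]] [ 0.54352758 -0.25508594] 0.0302406440730586
-19.944837915944305
0.05192156859279703 -21.62622916990281
```

Call:
send_rows(
  targets=[
    [[0.1, 0, -4, -0.008, 6.5], [0.1, 0, -8, -0.008, 6.5], [0.1, 0, -11, -0.008, 6.5], [0.1, 0, -13, -0.008, 6.5], [0.1, 0, -14.0, -0.008, 6.5], [0.1, 0, -14.0, -0.008, 6.5], [0.1, 0, -14.0, -0.008, 5], [0.1, 0, -14.0, -0.008, 3], [0.1, 0, -14.0, -0.008, 3], [0.1, 0, -14.0, -0.008, 3], [0.1, 0, -14.0, -0.008, 3]],
  ],
)

```text
clock: 24.55
eef_pos: [0.5912, -0.2751, 0.0125]
tool_rot: [0.177, 0.984, -0.002, 0.003]
ft_force: [-3.6, 5.2, 13.6]
grip_width: 0.0299
```

```bash
python3 st.py;  python3 - <<'E'
from h import *
o=bot.get_obs();im=vision.camera('wrist');save(im,'w11');np.save('o11.npy',o,allow_pickle=True)
E
```

```text
24.55 [ 0.5912 -0.2751  0.0125] [-0.4347  0.6632  0.1535  1.0544 -0.0017 -0.0781] vel 0.001 yaw 159.57 tiltrow [-0.0065 -0.0022 -1.    ] F [-3.56  5.23 13.63] w 0.0299
```

View pics/w11.png

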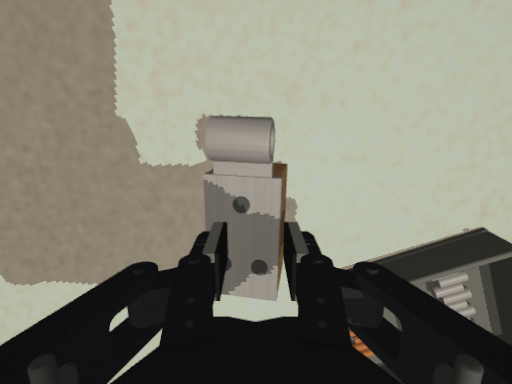

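The opening reads 30 mm where the leaf is 40 mm wide, and there is 13.6 N upward, so something is wrong with this grasp. I'll look closer before moving.

```bash
python3 - <<'E'
from h import *
im=cv2.imread('pics/w11.png')[100:320,160:350];cv2.imwrite('pics/z11.png',cv2.resize(im,None,fx=2.7,fy=2.7,interpolation=cv2.INTER_CUBIC))
im=cv2.cvtColor(vision.camera('scene'),cv2.COLOR_RGB2BGR)[150:250,60:190];cv2.imwrite('pics/zs11.png',cv2.resize(im,None,fx=5,fy=5,interpolation=cv2.INTER_CUBIC))
im=cv2.cvtColor(vision.camera('top'),cv2.COLOR_RGB2BGR)[130:220,330:430];cv2.imwrite('pics/zt11.png',cv2.resize(im,None,fx=5,fy=5,interpolation=cv2.INTER_CUBIC))
E
```

```text
(no output)
```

View pics/z11.png

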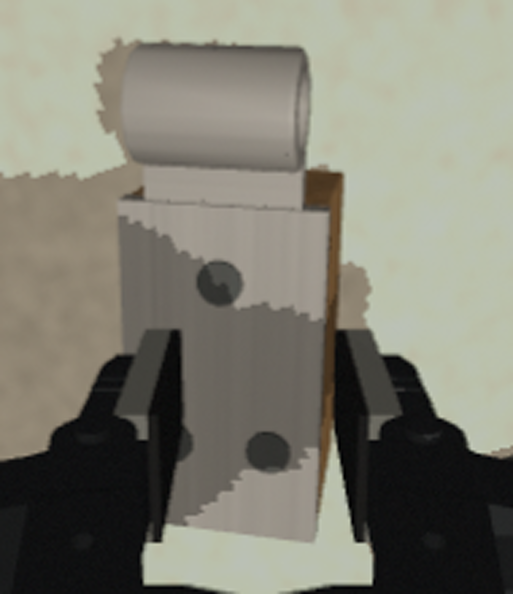

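View pics/zs11.png

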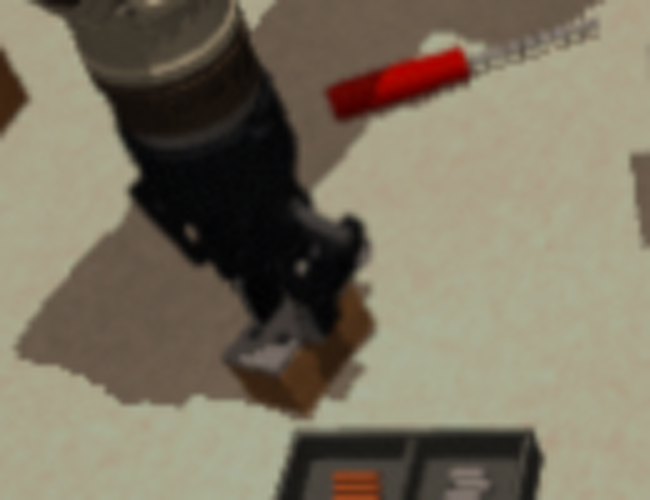

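View pics/zt11.png

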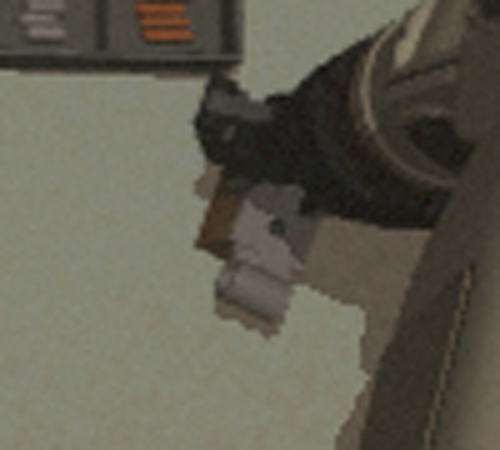

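The left pad overlaps the leaf's top in the picture, and the leaf is rolled a little and shifted about 7 mm. That isn't a sound grasp, so I'll open and look again.

Call:
send_rows(
  targets=[
    [[0, 0, 0, 0, 4], [0, 0, 0, 0, 5.5], [0, 0, 0, 0, 7], [0, 0, 0, 0, 7], [0, 0, 0, 0, 7]],
  ],
)

```text
clock: 25.32
eef_pos: [0.5893, -0.2749, 0.0077]
tool_rot: [0.177, 0.984, -0.001, 0.0]
ft_force: [0.3, 0.1, -1.3]
grip_width: 0.0697
```

```bash
python3 st.py;  python3 - <<'E'
from h import *
o=bot.get_obs();im=vision.camera('wrist');save(im,'w12');np.save('o12.npy',o,allow_pickle=True)
E
```

```text
25.325 [ 0.5893 -0.2749  0.0077] [-0.4352  0.6689  0.1502  1.051  -0.0026 -0.0783] vel 0.002 yaw 159.55 tiltrow [-9.0e-04 -2.7e-03 -1.0e+00] F [ 0.34  0.07 -1.26] w 0.0697
```

View pics/w12.png

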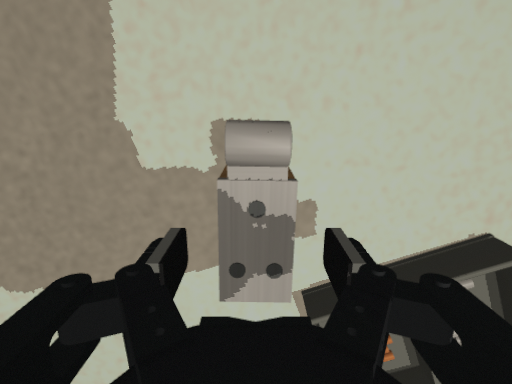

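Reopened, the leaf lies flat, undisturbed and centred (columns 218–297). I'll grip a little lower and close gently in small steps.

Call:
send_rows(
  targets=[
    [[0, 0, -0.3, 0, 6], [0, 0, -0.3, 0, 5], [0, 0, -0.3, 0, 4.5], [0, 0, -0.3, 0, 4.2], [0, 0, -0.3, 0, 4.0], [0, 0, -0.3, 0, 3.8], [0, 0, -0.3, 0, 3.8]],
  ],
)

```text
clock: 26.25
eef_pos: [0.5898, -0.2748, 0.0055]
tool_rot: [0.177, 0.984, -0.001, 0.001]
ft_force: [-0.2, 2.1, 3.0]
grip_width: 0.0387
```

```bash
python3 st.py;  python3 - <<'E'
from h import *
o=bot.get_obs();im=vision.camera('wrist');save(im,'w13');np.save('o13.npy',o,allow_pickle=True)
E
```

```text
26.25 [ 0.5898 -0.2748  0.0055] [-0.4349  0.6709  0.1475  1.0452 -0.0021 -0.0783] vel 0.001 yaw 159.57 tiltrow [-0.002  -0.0023 -1.    ] F [-0.24  2.07  2.98] w 0.0387
```

View pics/w13.png

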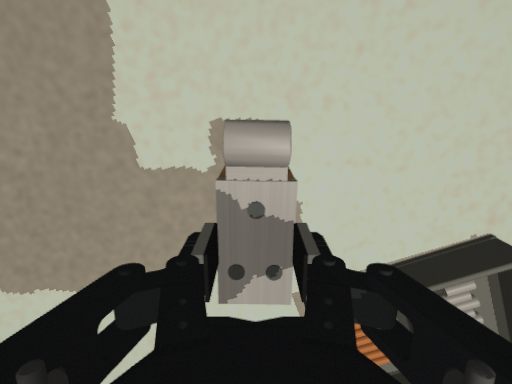

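This time the grasp is symmetric at 38.7 mm. I'll tighten slightly and lift a little to test it.

Call:
send_rows(
  targets=[
    [[0, 0, 0, 0, 3.7], [0, 0, 0, 0, 3.65], [0, 0, 0, 0, 3.65]],
  ],
)

```text
clock: 26.68
eef_pos: [0.5898, -0.2748, 0.0057]
tool_rot: [0.177, 0.984, -0.001, 0.001]
ft_force: [-1.8, 3.6, 5.5]
grip_width: 0.0375
```

Call:
send_rows(
  targets=[
    [[0, 0, 1, 0, 3.65], [0, 0, 2, 0, 3.65], [0, 0, 3, 0, 3.65], [0, 0, 3, 0, 3.65]],
  ],
)

```text
clock: 27.18
eef_pos: [0.5905, -0.2756, 0.0365]
tool_rot: [0.178, 0.984, -0.002, 0.002]
ft_force: [0.2, 0.3, -2.4]
grip_width: 0.0377
```

```bash
python3 st.py;  python3 - <<'E'
from h import *
o=bot.get_obs();im=vision.camera('wrist');save(im,'w14');np.save('o14.npy',o,allow_pickle=True)
E
```

```text
27.175 [ 0.5905 -0.2756  0.0365] [-0.4352  0.6419  0.1824  1.1069 -0.0027 -0.0783] vel 0.021 yaw 159.55 tiltrow [-0.0042 -0.0031 -1.    ] F [ 0.22  0.32 -2.4 ] w 0.0377
```

View pics/w14.png

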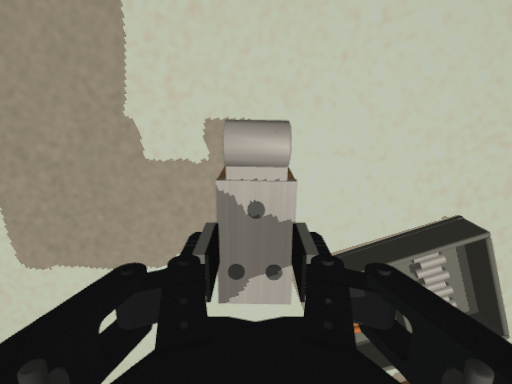

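The leaf is held, with about 2.4 N of weight and the same look as on the table. Now I'll work out where the knuckle sits in the tool frame.

```bash
python3 - <<'E'
from h import *
for n,dz in(('13',0),('14',.031)):
  im=cv2.imread(f'pics/w{n}.png')[105:320,200:310];cv2.imwrite(f'pics/z{n}.png',cv2.resize(im,None,fx=2.7,fy=2.7,interpolation=cv2.INTER_CUBIC))
  o=np.load(f'o{n}.npy',allow_pickle=True).item();R=Rq(o['tool_rot'])
  L=[atz('wrist',p,.04+dz,o) for p in [(216.3,180.5),(296.8,180),(292.5,303.5),(218.5,303.5)]]
  k=[atz('wrist',p,.046+dz,o) for p in [(223.5,143),(291.5,143)]]
  t=lambda q:((q-o['eef_pos'])@R).round(4)
  print([t(q).tolist() for q in L],'mean',t(np.mean(L,0)),'kn',[t(q).tolist() for q in k],t(np.mean(k,0)))
E
```

```text
[[0.0335, -0.0198, -0.0345], [0.0338, 0.0194, -0.0346], [-0.0364, 0.0197, -0.0345], [-0.0364, -0.0211, -0.0344]] mean [-0.0014 -0.0004 -0.0345] kn [[0.0524, -0.0151, -0.0406], [0.0524, 0.0155, -0.0406]] [ 0.0524  0.0002 -0.0406]
[[0.0335, -0.0198, -0.0346], [0.0338, 0.0194, -0.0347], [-0.0365, 0.0197, -0.0344], [-0.0365, -0.0211, -0.0343]] mean [-0.0014 -0.0004 -0.0345] kn [[0.0524, -0.0151, -0.0407], [0.0524, 0.0155, -0.0408]] [ 0.0524  0.0002 -0.0407]
```

View pics/z14.png

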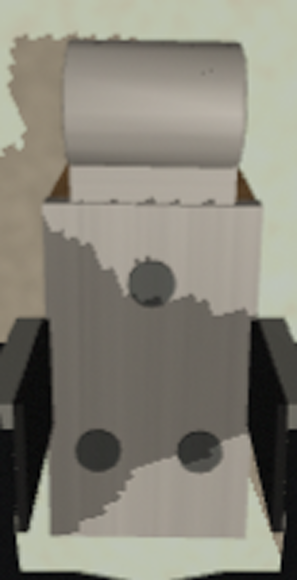

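Call:
send_rows(
  targets=[
    [[0, 0, 4, 0, 3.65], [0, 0, 9, 0, 3.65], [-0.2, 3, 12, 0.1, 3.65], [-0.5, 7, 12.5, 0.22, 3.65], [-0.9, 11.5, 12.5, 0.35, 3.65], [-1.3, 16, 12.5, 0.48, 3.65], [-1.7, 20, 12.5, 0.568, 3.65], [-2.1, 24, 12.5, 0.568, 3.65], [-2.3, 26.5, 12.5, 0.568, 3.65], [-2.5, 28.0, 12.5, 0.568, 3.65], [-2.5, 28.0, 12.5, 0.568, 3.65], [-2.5, 28.0, 12.5, 0.568, 3.65]],
  ],
)

```text
clock: 28.72
eef_pos: [0.5646, 0.0041, 0.16]
tool_rot: [-0.105, 0.994, -0.002, 0.001]
ft_force: [0.5, -0.2, -2.7]
grip_width: 0.0379
```

```bash
python3 st.py;  python3 - <<'E'
from h import *
o=bot.get_obs();im=vision.camera('wrist');save(im,'w15');np.save('o15.npy',o,allow_pickle=True)
G=np.array([.5149,-.0052,.1]);a=np.radians(12.1);Y=np.array([-np.sin(a),np.cos(a),0]);X=np.array([np.cos(a),np.sin(a),0]);Z=np.array([0,0,1.])
P=[G+s*Y+x*X for s in(-.05,-.018,.018,.05) for x in(-.011,.011)]
print(proj('wrist',P,o).round(1))
E
```

```text
28.725 [0.5646 0.0041 0.16  ] [ 0.009   0.3877  0.097   1.2782 -0.003  -0.2012] vel 0.009 yaw -167.95 tiltrow [-0.0014 -0.0033 -1.    ] F [ 0.52 -0.17 -2.69] w 0.0379
[[193.3 115.9]
 [195.  144.4]
 [234.5 116. ]
 [235.1 144.4]
 [280.9 115.9]
 [280.2 144.4]
 [322.2 115.8]
 [320.5 144.3]]
```

View pics/w15.png

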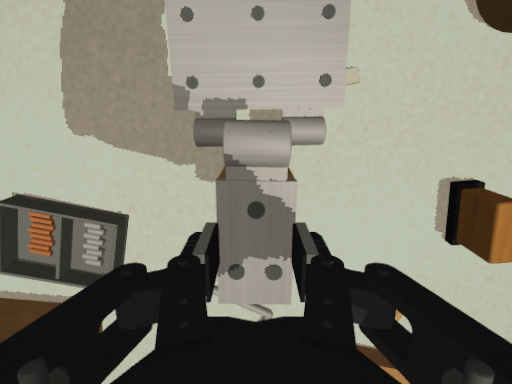

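Hovering, the fixed knuckles span columns 194–325 at row 132 and the held knuckle is at (257,143). I'll refine with a zoom.

```bash
python3 - <<'E'
import cv2
im=cv2.imread('pics/w15.png')[85:185,180:340];s=5
c=cv2.resize(im,None,fx=s,fy=s,interpolation=cv2.INTER_CUBIC)
for x in range(190,340,10): cv2.line(c,((x-180)*s,0),((x-180)*s,6),(0,0,255));cv2.putText(c,str(x),((x-180)*s-10,18),0,.35,(0,0,255))
for y in range(90,185,10): cv2.line(c,(0,(y-85)*s),(6,(y-85)*s),(0,0,255));cv2.putText(c,str(y),(8,(y-85)*s+4),0,.35,(0,0,255))
cv2.imwrite('pics/z15.png',c)
E
```

```text
(no output)
```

View pics/z15.png

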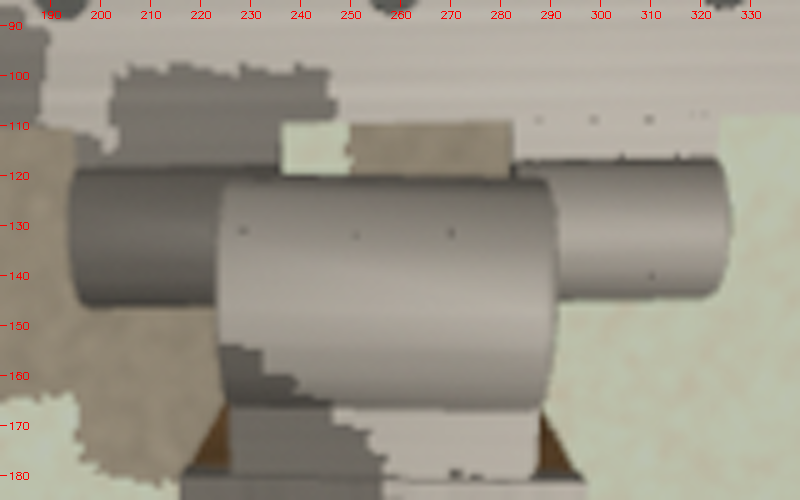

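```bash
python3 - <<'E'
from h import *
g=cv2.cvtColor(cv2.imread('pics/w15.png'),cv2.COLOR_BGR2GRAY).astype(float)
o=np.load('o15.npy',allow_pickle=True).item()
S=[]
for u,v in [(187,14),(257,13),(329,11),(193,82),(258,82),(325,80)]:
    w=g[v-10:v+11 if v>10 else None,u-10:u+11]; m=np.clip(np.percentile(w,60)*.72-w,0,None)
    yy,xx=np.mgrid[0:w.shape[0],0:w.shape[1]]; c=((xx*m).sum()/m.sum()+u-10,(yy*m).sum()/m.sum()+v-10)
    S.append(atz('wrist',c,.1,o)[:2]); print(np.round(c,1),S[-1].round(4))
S=np.array(S)
yaw=lambda d:np.degrees(np.arctan2(d[1],d[0]))
print('yaw',yaw(S[2]-S[0])-90,yaw(S[5]-S[3])-90, yaw(S[3]-S[0]),yaw(S[4]-S[1]),yaw(S[5]-S[2]))
c=S.mean(0);print('screw centre',c)
k=[atz('wrist',p,.105,o)[:2] for p in [(195,132),(324.5,130.8)]];print('knuckle mean',np.mean(k,0),np.linalg.norm(k[0]-k[1]),yaw(k[1]-k[0])-90)
R=Rq(o['tool_rot']);print('held knuckle',o['eef_pos']+R@[.052,0,-.0345])
E
```

```text
[186.5  14. ] [ 0.4466 -0.0714]
[257.4  12.6] [ 0.4353 -0.0226]
[328.4  11.3] [0.4243 0.0261]
[191.6  82.3] [ 0.4906 -0.0613]
[258.1  81.1] [ 0.4793 -0.0125]
[324.8  79.7] [0.468  0.0361]
yaw 12.917265313411818 13.067678329358088 12.94377249790318 12.89478836460532 12.870070662015365
screw centre [ 0.45735961 -0.01759965]
knuckle mean [ 0.5150209  -0.00365858] 0.09973974254208755 12.564010397412844
held knuckle [ 0.51369289 -0.00664254  0.19444088]
```

Screw pattern and knuckles agree on a jamb yaw of 12.9°, measured both ways, and gap_mid at (0.515, -0.004). I correct for that and drop to just above the fixed knuckles.

Call:
send_rows(
  targets=[
    [[0.05, 0.2, 0, 0.015, 3.65], [0.1, 0.37, -2, 0.015, 3.65], [0.1, 0.37, -4, 0.015, 3.65], [0.1, 0.37, -5.5, 0.015, 3.65], [0.1, 0.37, -6.0, 0.015, 3.65], [0.1, 0.37, -6.0, 0.015, 3.65]],
  ],
)

```text
clock: 29.52
eef_pos: [0.5655, 0.0086, 0.1]
tool_rot: [-0.113, 0.994, -0.001, 0.001]
ft_force: [0.3, -0.4, -2.7]
grip_width: 0.0376
```

```bash
cat > look.py <<'E'
from h import *
import sys
n=sys.argv[1]
o=bot.get_obs();im=vision.camera('wrist');save(im,'w'+n);np.save(f'o{n}.npy',o,allow_pickle=True)
x0,y0,x1,y1=165,85,350,195;s=4.3
c=cv2.resize(cv2.cvtColor(im,cv2.COLOR_RGB2BGR)[y0:y1,x0:x1],None,fx=s,fy=s,interpolation=cv2.INTER_CUBIC)
for x in range(170,x1,10): cv2.line(c,(int((x-x0)*s),0),(int((x-x0)*s),6),(0,0,255));cv2.putText(c,str(x),(int((x-x0)*s)-10,18),0,.35,(0,0,255))
for y in range(90,y1,10): cv2.line(c,(0,int((y-y0)*s)),(6,int((y-y0)*s)),(0,0,255));cv2.putText(c,str(y),(8,int((y-y0)*s)+4),0,.35,(0,0,255))
cv2.imwrite(f'pics/z{n}.png',c)
E
python3 st.py; python3 look.py 16
```

```text
29.525 [0.5655 0.0086 0.1   ] [ 1.6600e-02  4.3030e-01 -2.0000e-04  1.1385e+00 -2.3000e-03 -2.0950e-01] vel 0.018 yaw -167.05 tiltrow [-0.0013 -0.0027 -1.    ] F [ 0.26 -0.36 -2.71] w 0.0376
```

View pics/z16.png

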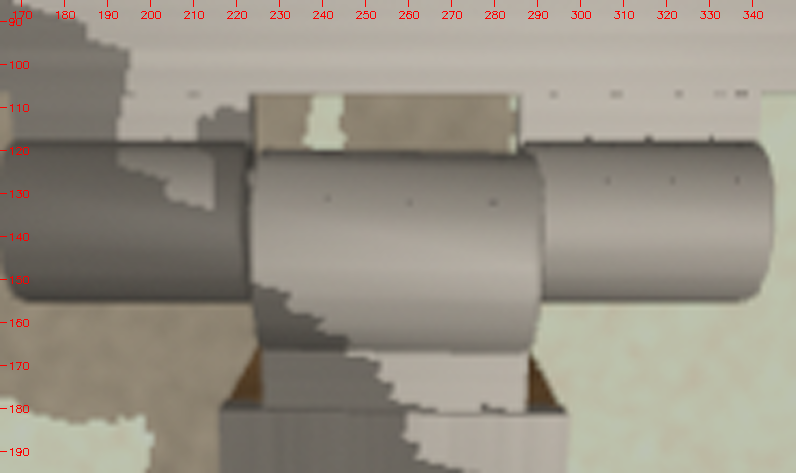

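```bash
python3 - <<'E'
from h import *
im=cv2.imread('pics/w16.png');c=im[100:175,150:190];d=im[100:175,325:365]
cv2.imwrite('pics/e16.png',cv2.resize(np.hstack([c,d]),None,fx=8,fy=8,interpolation=cv2.INTER_CUBIC))
E
```

```text
(no output)
```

View pics/e16.png

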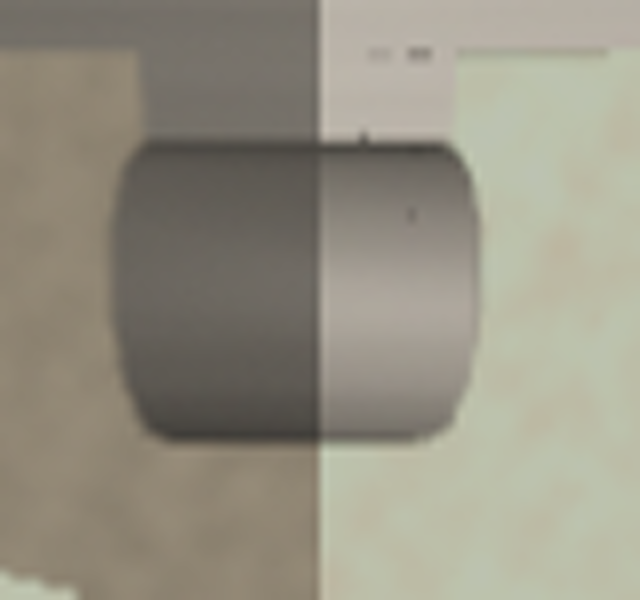

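```bash
python3 - <<'E'
from h import *
o=np.load('o16.npy',allow_pickle=True).item();R=Rq(o['tool_rot'])
def rowc(a,b):  # angular bisector
    c,f=cal('wrist'); A=[np.arctan((r-c['cy'])/f) for r in(a,b)]; return c['cy']+f*np.tan(np.mean(A))
F=atz('wrist',(254.6,rowc(118,154.5)),.1,o);H=atz('wrist',(257.2,rowc(120,167)),o['eef_pos'][2]+.0343,o)
t=lambda q:(q-o['eef_pos'])@R
print(F,H,t(F),t(H)); print('need world shift',F-H)
E
```

```text
[ 0.5152565  -0.00384953  0.1       ] [ 0.51496561 -0.002508    0.134347  ] [ 5.17870744e-02 -8.61134921e-04 -1.64267155e-05] [ 0.05172632  0.00041998 -0.03436691]
need world shift [ 0.00029089 -0.00134153 -0.034347  ]
```

The tubes are parallel. The correction is (+0.3, -1.3) mm and the remaining drop is 34.3 mm. I make the side shift first, then descend.

Call:
send_rows(
  targets=[
    [[0.03, -0.13, -0.3, 0, 3.65], [0.03, -0.13, -0.6, 0, 3.65], [0.03, -0.13, -1.1, 0, 3.65], [0.03, -0.13, -1.6, 0, 3.65], [0.03, -0.13, -2.1, 0, 3.65], [0.03, -0.13, -2.6, 0, 3.65], [0.03, -0.13, -3.0, 0, 3.65], [0.03, -0.13, -3.3, 0, 3.65], [0.03, -0.13, -3.43, 0, 3.65], [0.03, -0.13, -3.43, 0, 3.65], [0.03, -0.13, -3.43, 0, 3.65]],
  ],
)

```text
clock: 30.95
eef_pos: [0.566, 0.0075, 0.066]
tool_rot: [-0.113, 0.994, -0.001, 0.001]
ft_force: [0.9, -0.9, -2.5]
grip_width: 0.0376
```

```bash
python3 st.py; python3 look.py 17; python3 - <<'E'
from h import *
im=vision.camera('scene');save(im,'s17');im=cv2.cvtColor(im,cv2.COLOR_RGB2BGR)[130:230,170:280];cv2.imwrite('pics/zs17.png',cv2.resize(im,None,fx=6,fy=6,interpolation=cv2.INTER_CUBIC))
E
```

```text
30.95 [0.566  0.0075 0.066 ] [ 0.0146  0.4606 -0.0483  1.0594 -0.0023 -0.2117] vel 0.001 yaw -167.04 tiltrow [-0.0019 -0.0027 -1.    ] F [ 0.94 -0.95 -2.51] w 0.0376
```

View pics/z17.png

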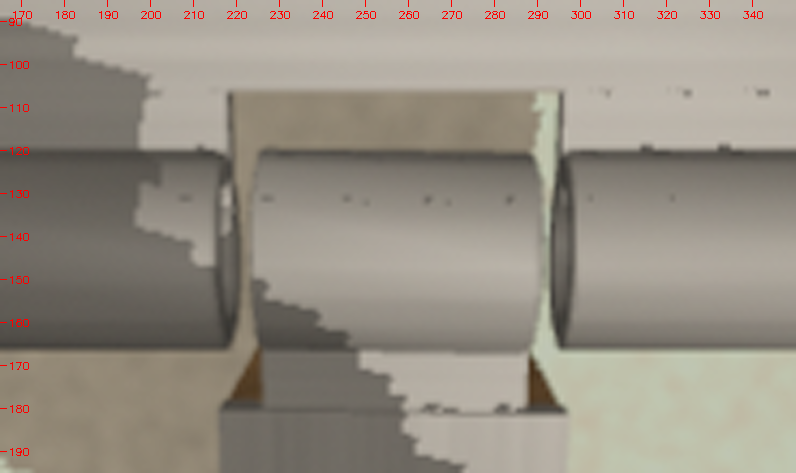

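View pics/w17.png

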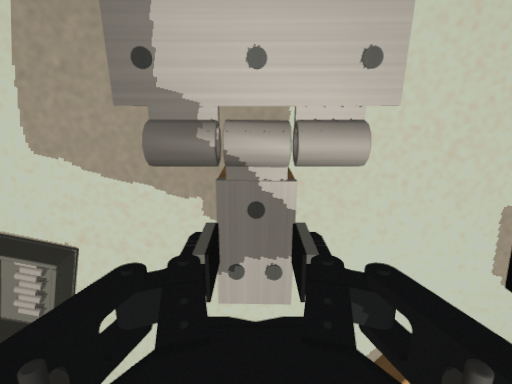

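View pics/zs17.png

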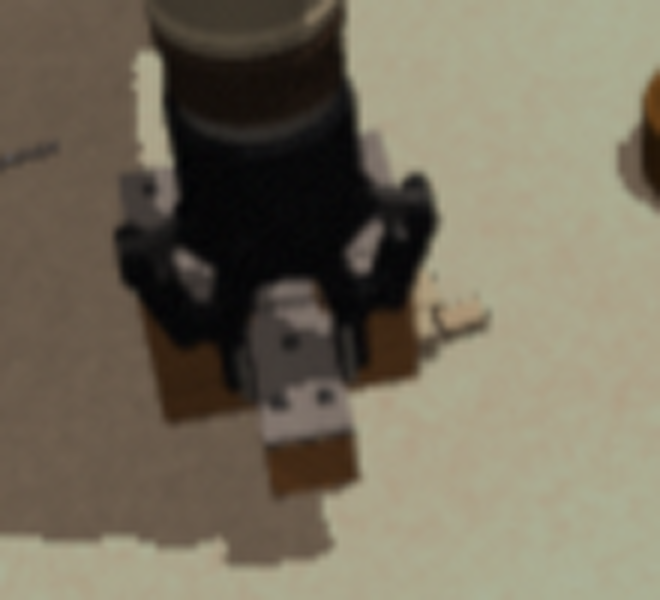

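The knuckle sits in the gap with space on both sides: 220.8–223.3 on the left, 291–293 on the right. The tubes also line up in the rows. I'll check height by scale, comparing the 100 mm span over the fixed tubes with the 30 mm held tube, all at the same depth.

```bash
python3 - <<'E'
from h import *
im=cv2.imread('pics/w17.png').astype(float)
def edges(r0,r1,a,b):
    p=im[r0:r1,a:b].mean(0); g=np.abs(np.diff(p,axis=0)).sum(1); i=g.argmax(); 
    j=np.arange(max(0,i-2),min(len(g),i+3)); return a+.5+(g[j]*j).sum()/g[j].sum()
for r in(136,140,144):print(r,'outer',edges(r,r+4,138,152),edges(r,r+4,362,378),'held',edges(r,r+4,219,229),edges(r,r+4,286,293))
def vedge(c0,c1,a,b):
    p=im[a:b,c0:c1].mean(1); g=np.abs(np.diff(p,axis=0)).sum(1); i=g.argmax();j=np.arange(max(0,i-2),min(len(g),i+3)); return a+.5+(g[j]*j).sum()/g[j].sum()
print('bottoms L,H,R',vedge(180,210,160,173),vedge(230,255,160,173),vedge(262,284,160,173),vedge(305,350,160,173))
print('tops L,H,R',vedge(165,195,113,126),vedge(232,255,113,126),vedge(262,284,113,126),vedge(305,350,113,126))
P=vision.get_calibration('wrist')
E
python3 - <<'E'
import cv2
im=cv2.imread('pics/w17.png')
a=im[112:175,135:175];b=im[112:175,215:235];c=im[112:175,283:303];d=im[112:175,345:385]
import numpy as np
cv2.imwrite('pics/e17.png',cv2.resize(np.hstack([a,b,c,d]),None,fx=6.5,fy=6.5,interpolation=cv2.INTER_CUBIC))
E
```

```text
136 outer 141.60714285714286 370.6545138888889 held 220.64583333333334 290.6783439490446
140 outer 141.69746835443038 370.5281690140845 held 220.8542857142857 289.52120141342755
144 outer 141.69021739130434 370.47153700189756 held 220.85498489425981 289.91623036649213
bottoms L,H,R 165.97111405396458 166.01216617210682 166.57511848341233 165.88175512179384
tops L,H,R 119.38112429087158 119.70344456404736 119.86699821474113 119.37224791220926
```

View pics/e17.png

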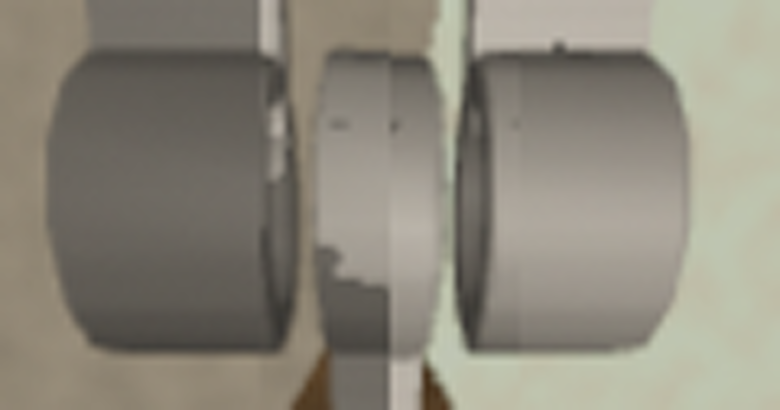

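Everything agrees:
- **Axis offset:** about 0.2 mm in x and 0.15 mm in y.
- **Height:** 0.100 m from the TCP, and the tube image sizes match to within 2 mm.
- **Contact:** no contact force beyond the leaf's weight.

Handing in.

```bash
python3 st.py; python3 -c "
from workcell import bot
print(bot.job_done())"
```

```text
31.05 [0.566  0.0074 0.066 ] [ 0.0145  0.4605 -0.0483  1.0595 -0.0023 -0.2117] vel 0.003 yaw -167.04 tiltrow [-0.0019 -0.0028 -1.    ] F [ 0.17 -0.09 -2.73] w 0.0379
the job is handed in; nothing more can be done
None
```

View pics/s17.png

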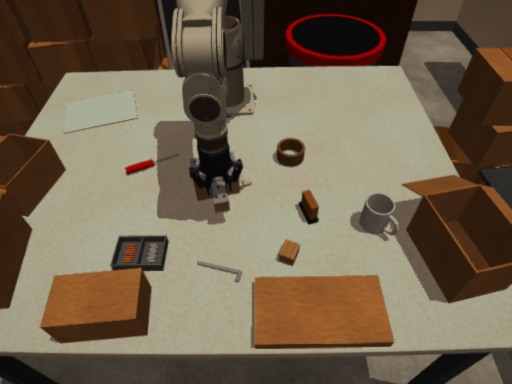

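The job is handed in at 31 s. I wiped the three chips off the +y end of the jamb top with the scraper and stood the scraper back where it came from. Then I picked up the hinge half and lowered its knuckle into the jamb's gap, where the gripper still holds it in mid-air.

**Last checks:**
- **Fit:** the bore axes are within about 0.2 mm in x, and the knuckle is centred in the gap to about 0.15 mm, with space on both sides.
- **Height:** the knuckle is at 0.100 m going by the arm. The picture agrees only to about 2 mm: one size comparison suggested it is slightly low, another showed it level.
- **Level and direction:** the tool is within 0.003 rad of vertical, and its heading is within about 0.1° of the measured jamb yaw of 12.9°.
- **Contact:** the only force is the leaf's weight, about 2.7 N, so it isn't resting on the jamb.
- **Rest of the table:** in the last scene picture the scraper is standing and the bystanders look unmoved. The chips lie on the table beside the jamb's +y foot.

**What went wrong on the way:**
- **Joint-6 limit:** an early move ran joint 6 to its limit and left the tool tilted by 1.9°. I worked that out in free air before touching anything.
- **First grasp of the leaf:** the fingers closed to 30 mm on the 40 mm rail, rolling it slightly and shifting it about 7 mm. I opened, saw it lying flat and centred again, and regripped gently. The second grip showed no slip.

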